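# Hang the display bracket on the salon's slotted upright and deal out the pots

### The arm

A 6-joint arm with a two-finger parallel gripper is mounted at the origin on the work surface. World frame = base frame: x ahead of the robot, y to its left, z up, the work surface at z = 0. Lengths are in m, angles in rad, forces in N, time in s.
With the tool pointing down it reaches from about 0.35 to 0.775 m from the base axis. Payload 5.5 kg.
Tool frame: the origin (TCP) lies between the finger pads; the fingertips stand 19 mm ahead of it and the grasp point (between the pads) is the TCP; z points along the fingers, y is the line along which they close (so a half turn about z gives the same grasp; the last joint's range is limited). The gripper opens to 85 mm and grips with 20 to 120 N. Pads are 22 mm wide; open, the fingers measure 114 mm over their backs; the gripper's body (76 mm by 85 mm) begins 54 mm behind the grasp point. The pads swing forward as they close: fully open they stand 13 mm farther back than shut.
Start: joints at [1.121, 0.313, 0.046, 1.304, 0, 1.431], TCP at [0.175, 0.548, 0.25] pointing down, gripper open.
Joint ranges: [-2.76, 2.76], [-0.86, 1.69], [-1.03, 1.26], [-2.2, 2.34], [-1.47, 1.5], [-3.14, 3.14]. Speed limits (rad/s): [2.57, 2.57, 3.14, 3.14, 3.14, 3.14].

### API

Orientations are given as a unit quaternion [w, x, y, z].
In Python, from workcell import env gives the robot as it stands.
- The arm moves only by the tool carry_out, never from a script. Its argument "increments" is a list that holds one entry, the list of rows, each a list of 6 numbers: the shift along the tool's x, y, z each as a share of 50 cm, from -1 to 1, then the turn, a rotation vector about the tool's x, y, z each as a share of 2 pi rad, from -1 to 1. In form: [[[x, y, z, ax, ay, az], ...]]. A call has 1 to 5 rows; each row is the pose to reach, as a shift and turn from the pose commanded when the call began, along the tool's axes at that moment, turning the shorter way round; what a row does not reach only later rows make up. A row lasts 1/8 s, in which the tool goes at most 62.5 mm and 10.7 degrees, less where a joint would pass 70% of its speed; a pose out of reach is approached as far as the arm can. A call with a number of a shift or a turn outside -1 to 1 is refused whole. A call with a gripper value outside its range is refused whole. "jaw" is the closure, from 0 (fully open) to 1 (shut), set as the call begins (left out, the last holds). The fingers move at their own pace and stop on an object; "squeeze" is the grip in N (left out, the last holds). Time passes only in rows, so rows that repeat a pose let the fingers close. It gives the time, the measured TCP pose, the force, the opening and the grip force at its end, in the units of the state.
- env.get_state(): the state, without advancing time (a new reading comes with each control period).
- env.read_camera(name): name is "scene" or "top"; returns a dict with "frame" (420x560x3 uint8, blue, green, red), "z_map" (420x560 float32, m along the optical axis (not along the pixel's ray), 0 where there is no reading), "intrinsics" (3x3 intrinsics, pixels), "R" (3x3) and "t" (3): a world point X has camera coordinates R X + t. Camera axes: x right, y down, z forward; pixel columns grow to the right and rows downward; lengths in m; the calibration is good to about 2 mm. A picture is of the moment at which its call begins.
- env.hand_in(): hands the job in; it is judged then, once.
Trained networks look in the newest picture that a camera, given by its name, has taken for a name from the list of things; names that differ only in an ending like _2 or _b are one class to them, and where a whole thing is asked for, a point or a joint stands for the part that bears it (a point fixed in the world has none). Each returns a list of dicts, best first, with "score" (0 to 1); they miss things now and then, are a little off and sometimes report something else, mostly with a low value. They report only what shows in the picture. A call takes as long as a camera call. They do not tell look-alikes from the thing itself.
- env.find_in(camera, name): "position" ([x, y, z] in m, in world coordinates, good to about 4 mm: the middle of the surface that is visible of it).
The state is a dict: "clock": time; "joint_pos": joint angles; "qvel": joint speeds; "tau": joint torques, N m; "tcp_pos": TCP position; "orientation": TCP orientation; "wrist_force": force on the tool from outside, world axes, zero at the start; "ft_torque": the same for the moment, N m; "finger_gap": finger opening in m; "grip_force": force on a finger pad.
Only numpy, scipy, OpenCV 4.12 (cv2) and the standard library are available. Lean on these libraries where they do the work, as an engineer would, in place of code of your own. Each camera call takes 0.05 s, during which the arm holds its last target. There are 200 camera calls.

### The job

Hook the display bracket's two claws into the slotted upright, press it fully down so that it locks, and let go. Then deal the cosmetic pots onto it upright, one per tray in turn beginning with the left (blue) tray and filling each tray's pockets from the back, next to the upright, to the front, for as long as there is a pot for each tray, so that both trays hold the same number and no more full rounds are possible. If one pot is left over, stand it in the blue spare dish instead of on the bracket; leave the other things on the counter alone.

Things in the scene. Friction and masses are not known exactly. Their poses are not given: they have to be found in the camera images.
- upright: Fixed dark steel slotted upright. Origin on the table under the panel's front face, mid width; x into the panel (away from the robot), y left, z up. Front face is the plane x = 0. Panel 4 mm thick, 120 wide, 198 tall. Two through slots 16 mm wide at y = +35 and -35 mm, from 150 to 186 mm above the table, free space behind. Its base lies behind the panel only (x 0 to 130 mm).
- upright_seat (a point): Point on the upright's front face, mid width, at the height of the slots' lower edge (150 mm). Axes as the upright's. With the bracket fully home, bracket_seat lies on this point and the bracket's underside is 90 mm above the table. To hook: hold the bracket level, square, 15 to 28 mm (best 21) above home height, push it in +x till the back plate meets the panel, then press down.
- catch (a joint): Brass spring ball, 12 mm, mid width of the upright's face at 125 mm height, 3 mm proud at 0; value: how far it is pushed in (m, max 0.005); 3 N at 0, 6 N at 3 mm. The bracket's back plate pushes it in while the claws are in but high (it pushes the bracket outward and rubs); it snaps into the plate's 14 mm square window, 35 mm over the bracket's underside, when the bracket is pressed home.
- bracket: Loose display bracket, about 0.35 kg, standing level on the table at first. Origin: centre of its underside; x to the claws (back), y to the left tray, z up. Grey shelf 190 (x) by 166 mm, 4 thick; two trays of three pockets, rims blue = left (y+), orange = right. Pockets 48 mm square inside, rims 6 mm high, 3 thick. Aluminium back plate at x 90 to 95 mm, 120 wide, 72 tall.
- bracket_seat (a point): Point (95, 0, 60) mm in the bracket's frame: back plate's rear face, mid width, level with the underside of the claws' necks. Two claws at y = +35 and -35 mm, 6 mm wide: necks 60 to 68 mm above the bracket's underside, tabs behind them pointing down from 68 to 45 mm, reaching back to x = 108 mm; 5 mm (top) to 8 mm (tip) gap between plate and tab takes the panel.
- bracket_grip (a point): Point (0, 0, 42) mm in the bracket's frame, in the black grip rib, 14 mm under its top. The rib stands on the middle of the shelf between the trays: 12 mm thick in y, 70 mm long in x, top 56 mm above the underside, centre at x = 0. Grip it with the fingers closing along the bracket's y.
- dish: Fixed blue saucer for the spare pot, 66 mm wide, 54 mm inside, floor 4 mm thick, rim 9 mm above the table. Origin under its centre, on the table.
- L1 (a point): Centre of the floor of the left (blue) tray's back (next to the upright) pocket: (35, +56.5, 4) mm in the bracket's frame.
- R1 (a point): Centre of the floor of the right (orange) tray's back (next to the upright) pocket: (35, -56.5, 4) mm in the bracket's frame.
- L2 (a point): Centre of the floor of the left (blue) tray's middle pocket: (-16, +56.5, 4) mm in the bracket's frame.
- R2 (a point): Centre of the floor of the right (orange) tray's middle pocket: (-16, -56.5, 4) mm in the bracket's frame.
- L3 (a point): Centre of the floor of the left (blue) tray's front pocket: (-67, +56.5, 4) mm in the bracket's frame.
- R3 (a point): Centre of the floor of the right (orange) tray's front pocket: (-67, -56.5, 4) mm in the bracket's frame.
- pot1: Loose cosmetic pot, brown with a yellow lid, round, 38 mm wide, 36 mm tall, about 60 g. Origin: centre of its underside, z up along its axis. May be absent. All pots are alike.
- pot2: Loose cosmetic pot, brown with a yellow lid, round, 38 mm wide, 36 mm tall, about 60 g. Origin: centre of its underside, z up along its axis. May be absent. All pots are alike.
- pot3: Loose cosmetic pot, brown with a yellow lid, round, 38 mm wide, 36 mm tall, about 60 g. Origin: centre of its underside, z up along its axis. May be absent. All pots are alike.
- pot4: Loose cosmetic pot, brown with a yellow lid, round, 38 mm wide, 36 mm tall, about 60 g. Origin: centre of its underside, z up along its axis. May be absent. All pots are alike.
- pot5: Loose cosmetic pot, brown with a yellow lid, round, 38 mm wide, 36 mm tall, about 60 g. Origin: centre of its underside, z up along its axis. May be absent. All pots are alike.
- pot6: Loose cosmetic pot, brown with a yellow lid, round, 38 mm wide, 36 mm tall, about 60 g. Origin: centre of its underside, z up along its axis. May be absent. All pots are alike.
- dropper1: Bystander, leave alone: small amber dropper bottle, 28 mm wide, 80 mm tall. Origin: underside centre.
- dropper2: Bystander, leave alone: small amber dropper bottle, 28 mm wide, 80 mm tall. Origin: underside centre.
- buffer: Bystander, leave alone: red nail buffer block, 90 x 28 x 26 mm, lying. Origin: underside, lying along its x.
Mind the look-alikes: they are no part of the job. What is shaped like the pot3 but green is not meant.

How it is judged:
By the outcome, as a careful person would: the job done as asked, in the order asked, and still so for the second after the job is handed in, with the robot touching nothing.
Of pot1, pot2, pot3, pot4, pot5, pot6 only 4 to 6 are there at a start; the rules pass over those that are not, and their reading is None.
At some moment in a run one of pot1, pot2, pot3, pot4, pot5, pot6 may be knocked a few centimetres aside while the robot is not near it.
It also fails if it takes over 210 s, if anything falls off the work surface, if the arm or the gripper's body presses on something with over 40 N, if the wrist force passes 120 N, or if a joint passes its speed limit or range.

## Working session

There is one attempt and no reset: what is moved stays moved. The work goes in short steps, Python scripts to look and compute and a tool call to move; the robot and the scene stay as the last step left them, time stands still between calls to the robot, and variables do not carry over. Pictures are saved under pics/ and viewed, at most 14 in all, crops included, and the job is handed in when it is done.

Besides the shell and the picture viewer there is one more tool, called after "Emit:" by a JSON object that holds its "op" and its "data", one argument or row to a line. carry_out: Moves the arm, as the interface text tells. Its arguments: {"type":"object","properties":{"increments":{"type":"array","items":{"type":"array","items":{"type":"array","items":{"type":"number","minimum":-1,"maximum":1}}}},"jaw":{"type":"number"},"squeeze":{"type":"number"}},"required":["increments"]}

```bash
mkdir -p pics; ls; cat > h.py <<'E'
import numpy as np, cv2
from workcell import env
def snap(n,f=None):
    c=env.read_camera(n)
    if f: cv2.imwrite('pics/'+f,c['frame'])
    return c
def world(c):
    K=c['intrinsics'];z=c['z_map'];v,u=np.mgrid[:z.shape[0],:z.shape[1]]
    P=np.stack([(u-K[0,2])/K[0,0]*z,(v-K[1,2])/K[1,1]*z,z],-1)
    W=(P-c['t'])@c['R']; W[z==0]=np.nan
    return W
def px(c,X):
    p=c['intrinsics']@(c['R']@np.array(X)+c['t']);return (p[:2]/p[2]).round().astype(int)
E
python3 - <<'E'
from h import *
np.set_printoptions(precision=4,suppress=True)
s=env.get_state();print(s)
for n in('top','scene'):
    c=snap(n,n+'0.png');print(n,c['R'].tolist(),c['t'],c['intrinsics'].tolist())
    for k in('upright','bracket','bracket_grip','dish','pot1','dropper1','buffer','catch'):
        for d in env.find_in(n,k):print(n,k,round(d['score'],2),np.array(d['position']),px(c,d['position']))
E
```

```text
pics
{'clock': 0.0, 'joint_pos': array([1.1214, 0.314 , 0.045 , 1.3036, 0.    , 1.4312]), 'qvel': array([ 0.0001,  0.0003, -0.0016,  0.0007,  0.0012,  0.0006]), 'tau': array([  0.0011, -48.0632,  29.8531,   0.0195,   0.0001,   0.    ]), 'tcp_pos': array([0.1751, 0.5472, 0.2494]), 'orientation': array([-0.0003,  0.1543,  0.988 , -0.0009]), 'wrist_force': array([0.0641, 0.5054, 0.9583]), 'ft_torque': array([ 0.0144, -0.0253, -0.0139]), 'grip_force': 0.0, 'finger_gap': 0.08532379817309495}
top [[0.01753724587930856, -0.9996065700498658, 0.021889497941061414], [-0.9810619847761468, -0.021427397417769695, -0.19250519127282845], [0.19289848893668404, -0.01809894342341617, -0.9810517831454667]] [-0.0546  0.5585  1.2432] [[423.08039179388663, 0.0, 275.84812979633665], [0.0, 423.08039179388663, 208.96495641199044], [0.0, 0.0, 1.0]]
top upright 0.63 [0.7023 0.0265 0.0077] [255 168]
top upright 0.45 [0.4818 0.292  0.001 ] [168 234]
top bracket 0.92 [0.4815 0.2989 0.004 ] [166 234]
top bracket_grip 0.78 [ 0.4839  0.3029 -0.0003] [165 234]
top bracket_grip 0.69 [ 0.544  -0.214   0.0321] [330 216]
[... 1291 characters left out ...]
0.0029] [244 207]
scene dish 0.56 [ 0.4456 -0.4011  0.0368] [158 174]
scene pot1 0.68 [ 0.5497 -0.4404  0.0354] [126 200]
scene pot1 0.68 [ 0.6376 -0.405   0.036 ] [122 229]
scene pot1 0.64 [ 0.4459 -0.3999  0.0337] [158 175]
scene pot1 0.62 [ 0.5524 -0.3203  0.035 ] [169 211]
scene pot1 0.61 [ 0.5565 -0.2149  0.0318] [207 223]
scene pot1 0.58 [ 0.6564 -0.2245  0.0415] [187 252]
scene pot1 0.55 [ 0.4524 -0.2933  0.0349] [194 186]
scene pot1 0.48 [ 0.3865 -0.2021  0.0466] [235 173]
scene pot1 0.43 [0.4867 0.3019 0.0084] [418 258]
scene dropper1 0.77 [ 0.3845 -0.2013  0.0471] [236 172]
scene dropper1 0.59 [ 0.6499 -0.319   0.0446] [151 239]
scene buffer 0.79 [ 0.4434 -0.022   0.0262] [294 209]
```

View pics/top0.png

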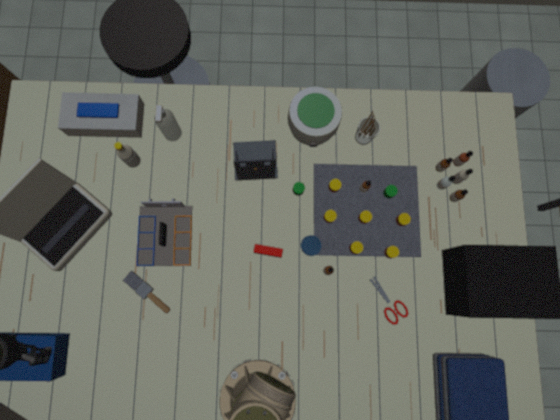

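View pics/scene0.png

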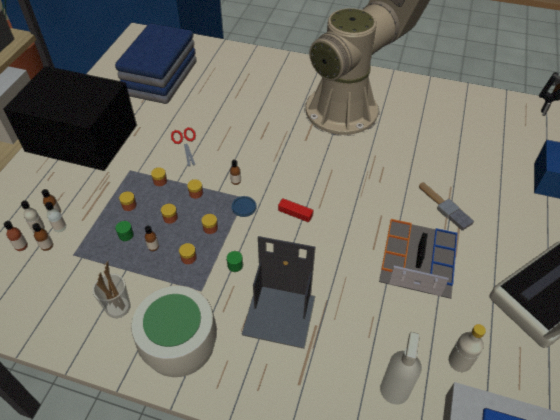

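Top view: yellow pots at (335,185), (331,216), (366,216), (404,219), (357,247) and (392,252), so six pots, three rounds and no spare. The look-alikes are green pots at (299,188) and (391,191). The droppers are at (366,186) and (328,270), the bracket at (165,234), and the upright at (255,150). The scene view shows the panel's back side, with slots at (269,246) and (303,254).

```bash
cat > meas.py <<'E'
from h import *
np.set_printoptions(precision=4,suppress=True)
def mask(c,col):
    h=cv2.cvtColor(c['frame'],cv2.COLOR_BGR2HSV);H,S,V=h[...,0],h[...,1],h[...,2]
    return {'yellow':(H>18)&(H<35)&(S>150)&(V>90),'green':(H>45)&(H<80)&(S>150)}[col]
def lids(c,col='yellow',zr=(.02,.15)):
    W=world(c);m=mask(c,col)&(W[...,2]>zr[0])&(W[...,2]<zr[1])&(W[...,0]<.8)
    n,l,st,_=cv2.connectedComponentsWithStats(m.astype(np.uint8))
    out=[]
    for i in range(1,n):
        if st[i,4]<25: continue
        P=W[l==i];zt=np.percentile(P[:,2],80);Q=P[P[:,2]>zt-.004]
        (x,y),r=cv2.minEnclosingCircle(Q[:,:2].astype(np.float32)*1000)
        out.append([*Q[:,:2].mean(0),zt,x/1000,y/1000,2*r/1000,len(Q)])
    return np.array(out)
E
python3 - <<'E'
from meas import *
for n in('top','scene'):
    c=snap(n);W=world(c)
    print(n);print(lids(c))
    z=W[...,2]
    t=(abs(W[...,0]-.38)<.02)&(abs(W[...,1]-.1)<.05);print('table z',np.nanmean(z[t]))
    # panel
    m=(z>.03)&(z<.215)&(abs(W[...,1]-.03)<.09)&(W[...,0]>.55)&(W[...,0]<.75)
    P=W[m];print('panel n',len(P),P.min(0),P.max(0))
    for a in np.arange(.03,.21,.03):
        Q=P[(P[:,2]>a)&(P[:,2]<a+.03)]
        if len(Q)>20: f=np.polyfit(Q[:,1],Q[:,0],1);print(round(a,2),len(Q),'x at .03',np.polyval(f,.03),'slope',f[0],'y',np.percentile(Q[:,1],[2,98]),'xr',np.percentile(Q[:,0],[2,50,98]))
    m=(z>-.02)&(z<.1)&(abs(W[...,1]-.3)<.12)&(abs(W[...,0]-.49)<.14)
    for lo,hi in((.05,.06),(.064,.09)):
        Q=W[m&(z>lo)&(z<hi)]
        if len(Q)>5:print('bracket',lo,len(Q),Q.mean(0),cv2.minAreaRect(Q[:,:2].astype(np.float32)*1000))
    hsv=cv2.cvtColor(c['frame'],cv2.COLOR_BGR2HSV);H,S,V=[hsv[...,i] for i in range(3)]
    for nm,mm in(('blue',(H>100)&(H<130)&(S>120)),('orange',(H>4)&(H<18)&(S>130)),('black',(V<40))):
        q=m&mm&(W[...,0]<.6);
        if nm!='black': q&=(z<.02)
        l=cv2.connectedComponentsWithStats(q.astype(np.uint8));i=1+l[2][1:,4].argmax();Q=W[l[1]==i]
        print(nm,len(Q),Q.mean(0),Q[:,2].max(),cv2.minAreaRect(Q[:,:2].astype(np.float32)*1000))
E
python3 - <<'E'
import cv2
a=cv2.imread('pics/top0.png')[130:280,110:430]
cv2.imwrite('pics/crop0.png',cv2.resize(a,None,fx=2.5,fy=2.5,interpolation=cv2.INTER_CUBIC))
b=cv2.imread('pics/scene0.png')[215:345,225:475]
cv2.imwrite('pics/crop1.png',cv2.resize(b,None,fx=3.2,fy=3.2,interpolation=cv2.INTER_CUBIC))
E
```

```text
top
[[ 0.6469 -0.229   0.0391  0.648  -0.2277  0.0353 78.    ]
 [ 0.5466 -0.2128  0.0397  0.5462 -0.2124  0.0343 79.    ]
 [ 0.5462 -0.3236  0.0394  0.5464 -0.3233  0.0362 84.    ]
 [ 0.5425 -0.4425  0.0393  0.5418 -0.4426  0.0357 73.    ]
 [ 0.4492 -0.294   0.0399  0.4499 -0.2932  0.037  84.    ]
 [ 0.4391 -0.4038  0.0392  0.4383 -0.4039  0.0354 87.    ]]
table z 0.0015266322778043383
panel n 732 [ 0.6615 -0.0376  0.0301] [0.7338 0.0836 0.2043]
0.03 98 x at .03 0.6680071173664447 slope -0.05188140597613063 y [-0.0332  0.0806] xr [0.6632 0.6679 0.6729]
0.06 107 x at .03 0.669257408763588 slope -0.003755752645010006 y [-0.035   0.0804] xr [0.6626 0.6678 0.707 ]
0.09 150 x at .03 0.6786517241581996 slope -0.05492785074008377 y [-0.0322  0.0832] xr [0.663  0.6696 0.7275]
0.12 125 x at .03 0.6671534685007154 slope -0.08353590456783452 y [-0.036   0.0792] xr [0.6629 0.6677 0.6733]
0.15 107 x at .03 0.6672249860161009 slope -0.0827151244412139 y [-0.0363  0.0792] xr [0.6625 0.668  0.673 ]
0.18 145 x at .03 0.6678834926646608 slope -0.08248234369562842 y [-0.036   0.0787] xr [0.6631 0.6682 
[... 2018 characters left out ...]
6997070312, 286.9776306152344), (144.37979125976562, 110.645751953125), 24.941213607788086)
bracket 0.064 249 [0.573  0.3072 0.0703] ((575.3662109375, 306.5487060546875), (17.540674209594727, 119.83576965332031), 2.0013201236724854)
blue 112 [0.4188 0.3552 0.0091] 0.014708045475729332 ((420.46966552734375, 356.97467041015625), (75.61061096191406, 51.42246627807617), 1.8568425178527832)
orange 290 [0.4607 0.2454 0.0093] 0.016526931713402925 ((465.65966796875, 246.38925170898438), (159.2801971435547, 52.931915283203125), 1.7973439693450928)
black 210 [0.489  0.3014 0.0436] 0.060630481265740124 ((481.0465087890625, 302.49957275390625), (69.89602661132812, 11.29220199584961), 2.0241706371307373)
```

View pics/crop0.png

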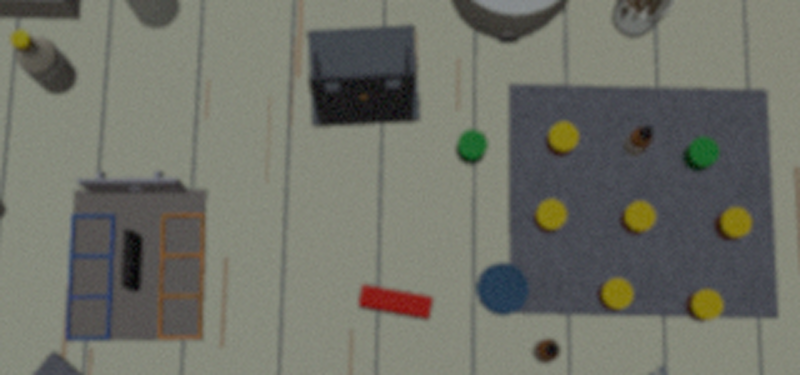

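View pics/crop1.png

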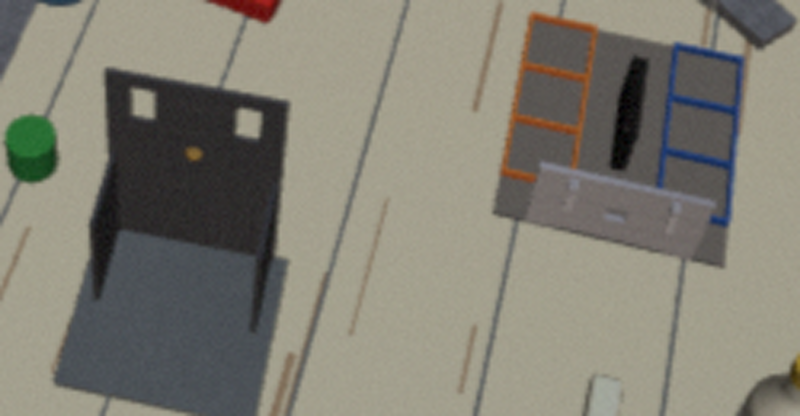

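The crops confirm six yellow-lidded pots. The green caps are the look-alikes, and the bracket's claws face the upright. Next I refine the bracket and upright yaw and centres.

```bash
python3 - <<'E'
from meas import *
for n in('top','scene'):
    c=snap(n);W=world(c);z=W[...,2];h=cv2.cvtColor(c['frame'],cv2.COLOR_BGR2HSV)
    reg=(abs(W[...,1]-.3)<.1)&(abs(W[...,0]-.49)<.12)
    Q=W[reg&(z>.03)&(z<.085)&(W[...,0]>.55)];
    f=np.polyfit(Q[:,1],Q[:,0],1);r=Q[:,0]-np.polyval(f,Q[:,1]);Q=Q[abs(r)<.005];f=np.polyfit(Q[:,1],Q[:,0],1)
    y0,y1=Q[:,1].min(),Q[:,1].max();yc=(y0+y1)/2
    print(n,'plate slope',f[0],'c',np.polyval(f,yc),yc,'w',y1-y0,'ztop',np.percentile(Q[:,2],98))
    Q=W[reg&(h[...,2]<60)&(z>.048)&(z<.07)&(W[...,0]<.55)]
    r=cv2.minAreaRect(Q[:,:2].astype(np.float32)*1000);print('rib',len(Q),Q.mean(0),r)
    # whole shelf footprint
    Q=W[reg&(z<.02)&(abs(h[...,0].astype(int)-0)>=0)]
    m=(z>.11)&(z<.215)&(abs(W[...,1]-.03)<.09)&(W[...,0]>.64)&(W[...,0]<.69)
    P=W[m];r=cv2.minAreaRect(P[:,:2].astype(np.float32)*1000);f=np.polyfit(P[:,1],P[:,0],1)
    y0,y1=P[:,1].min(),P[:,1].max();print('panel',f[0],np.polyval(f,(y0+y1)/2),(y0+y1)/2,y1-y0,r,'ztop',np.percentile(P[:,2],99))
    # slots: points seen through panel: check catch
    m=(h[...,0]>8)&(h[...,0]<25)&(h[...,1]>110)&(z>.1)&(abs(W[...,1]-.03)<.05)&(abs(W[...,0]-.67)<.03);print('ball',m.sum(),W[m].mean(0))
E
```

```text
top plate slope -0.03134473519069845 c 0.5704231493170735 0.30630118042117616 w 0.12011745922373446 ztop 0.07759705767654652
rib 92 [0.4778 0.3016 0.0573] ((478.1686706542969, 302.0979919433594), (67.3260498046875, 11.126580238342285), 2.834721326828003)
panel -0.0801081586434781 0.6680910521492837 0.02216625938527392 0.11947082635956688 ((669.0733642578125, 22.224971771240234), (7.377755165100098, 119.73542022705078), 4.297547817230225) ztop 0.20188457842195026
ball 7 [0.6666 0.0214 0.125 ]
scene plate slope -0.0288057317918891 c 0.5731223259743601 0.3061319447789834 w 0.12000047412479403 ztop 0.07487346041212632
rib 141 [0.4825 0.3028 0.0556] ((479.94964599609375, 303.1423034667969), (72.45801544189453, 12.349576950073242), 2.2131295204162598)
panel -0.07765577629964952 0.6700250047752871 0.021743304111503728 0.12006272524471334 ((674.8148803710938, 22.061134338378906), (23.536344528198242, 120.34502410888672), 2.981985092163086) ztop 0.20039946955645022
ball 18 [0.6728 0.0219 0.1289]
```

```bash
cat > plan.py <<'E'
# prints shift/turn rows in tool axes and units for world waypoints (x,y,z,yaw), tool pointing down; yaw = angle of -tool x
import numpy as np
from scipy.spatial.transform import Rotation as Ro
from workcell import env
def pose():
    s=env.get_state();q=s['orientation'];return np.array(s['tcp_pos']),Ro.from_quat([q[1],q[2],q[3],q[0]])
def goal(yaw): return Ro.from_matrix(np.array([[-np.cos(yaw),-np.sin(yaw),0],[-np.sin(yaw),np.cos(yaw),0],[0,0,-1]]).T)
def plan(wps,start=None):
    p,R=pose() if start is None else (np.array(start[:3]),goal(start[3]))
    print('from',p.round(4),'yaw',round(np.arctan2(*-R.as_matrix()[[1,0],0]),4))
    for w in wps:
        d=R.inv().apply(np.array(w[:3])-p)/.5;r=(R.inv()*goal(w[3])).as_rotvec()/(2*np.pi)
        print(np.array(w).round(4),'->',np.r_[d,r].round(4).tolist())
        p=np.array(w[:3]);R=goal(w[3])
E
python3 -c "
from plan import *
y=.033
plan([(.479,.303,.16,y),(.479,.303,.042,y),(.479,.303,.20,y)])"
```

```text
from [0.1753 0.5477 0.2503] yaw -0.3097
[0.479 0.303 0.16  0.033] -> [-0.7277, -0.2809, 0.1807, 0.0, 0.0, -0.0545]
[0.479 0.303 0.042 0.033] -> [0.0, 0.0, 0.236, 0.0, 0.0, 0.0]
[0.479 0.303 0.2   0.033] -> [0.0, 0.0, -0.316, 0.0, 0.0, 0.0]
```

Emit:
{"op": "carry_out", "data": {
  "increments": [
    [[-0.12,-0.045,0.03,0,0,-0.01],[-0.24,-0.09,0.06,0,0,-0.02],[-0.364,-0.14,0.09,0,0,-0.027],[-0.364,-0.14,0.09,0,0,-0.027]]
  ],
  "jaw": 0
}}

```text
clock: 1.6
tcp_pos: [0.3293, 0.423, 0.2044]
orientation: [-0.0, 0.072, 0.997, -0.001]
wrist_force: [0.4, -0.0, -0.8]
finger_gap: 0.0857
grip_force: 0.0
```

```bash
python3 -c "
from plan import *
y=.033
plan([(.479,.303,.16,y),(.479,.303,.042,y)])"
```

```text
from [0.3293 0.423  0.2044] yaw -0.1448
[0.479 0.303 0.16  0.033] -> [-0.3309, -0.1943, 0.0888, -0.0002, -0.0001, -0.0283]
[0.479 0.303 0.042 0.033] -> [0.0, 0.0, 0.236, 0.0, 0.0, 0.0]
```

Emit:
{"op": "carry_out", "data": {
  "increments": [
    [[-0.11,-0.065,0.03,0,0,-0.01],[-0.22,-0.13,0.06,0,0,-0.02],[-0.331,-0.1943,0.0888,0,0,-0.0283],[-0.331,-0.1943,0.0888,0,0,-0.0283],[-0.331,-0.1943,0.0888,0,0,-0.0283]]
  ]
}}

```text
clock: 2.22
tcp_pos: [0.4775, 0.3064, 0.1608]
orientation: [-0.0, -0.018, 1.0, 0.0]
wrist_force: [0.2, 0.1, -0.0]
finger_gap: 0.0855
grip_force: 0.0
```

```bash
python3 -c "
from plan import *
y=.033
plan([(.479,.303,.042,y)])
from meas import *
c=snap('top','g1.png');print(px(c,(.479,.303,.16)))
a=c['frame'][180:300,100:260];cv2.imwrite('pics/g1c.png',cv2.resize(a,None,fx=4,fy=4,interpolation=cv2.INTER_CUBIC))
"
```

```text
from [0.4775 0.3064 0.1608] yaw 0.0364
[0.479 0.303 0.042 0.033] -> [-0.0029, -0.0069, 0.2376, 0.0001, -0.0001, 0.0005]
[151 227]
```

View pics/g1c.png

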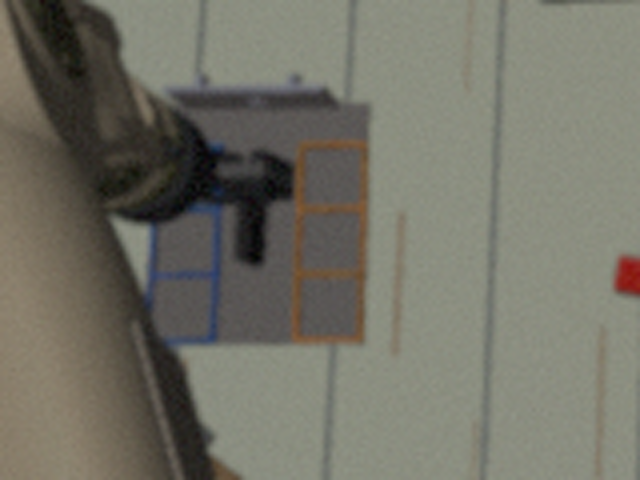

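The crop shows the gripper straddling the black rib at about (250,200). I descend slowly and let it settle.

Emit:
{"op": "carry_out", "data": {
  "increments": [
    [[0,0,0.08,0,0,0],[0,0,0.16,0,0,0],[0,0,0.2,0,0,0],[0,0,0.2,0,0,0]]
  ]
}}

```text
clock: 2.78
tcp_pos: [0.475, 0.3072, 0.0599]
orientation: [-0.002, -0.02, 1.0, -0.0]
wrist_force: [0.2, -0.9, 0.6]
finger_gap: 0.0851
grip_force: 0.0
```

```bash
python3 -c "
from plan import *
y=.033
plan([(.479,.303,.042,y)])"
```

```text
from [0.475  0.3072 0.0599] yaw 0.0403
[0.479 0.303 0.042 0.033] -> [-0.0078, -0.0087, 0.0358, -0.0001, -0.0005, 0.0012]
```

Emit:
{"op": "carry_out", "data": {
  "increments": [
    [[-0.0078,-0.0087,0.0358,0,0,0.0012],[-0.0078,-0.0087,0.0358,0,0,0.0012],[-0.0078,-0.0087,0.0358,0,0,0.0012]]
  ]
}}

```text
clock: 3.15
tcp_pos: [0.482, 0.3029, 0.0445]
orientation: [0.001, -0.016, 1.0, 0.0]
wrist_force: [0.3, 0.5, -0.3]
finger_gap: 0.0852
grip_force: 0.0
```

Emit:
{"op": "carry_out", "data": {
  "increments": [
    [[0,0,0,0,0,0],[0,0,0,0,0,0],[0,0,0,0,0,0],[0,0,0,0,0,0],[0,0,0,0,0,0]]
  ],
  "jaw": 1,
  "squeeze": 90
}}

```text
clock: 3.78
tcp_pos: [0.4817, 0.3021, 0.0433]
orientation: [0.0, -0.015, 1.0, 0.0]
wrist_force: [-0.6, -0.4, 3.0]
finger_gap: 0.0106
grip_force: 88.4
```

Emit:
{"op": "carry_out", "data": {
  "increments": [
    [[0,0,0,0,0,0],[0,0,0,0,0,0],[0,0,0,0,0,0]]
  ]
}}

```text
clock: 4.15
tcp_pos: [0.4817, 0.3021, 0.0433]
orientation: [0.0, -0.015, 1.0, 0.0]
wrist_force: [-1.5, 0.3, 5.3]
finger_gap: 0.0105
grip_force: 88.8
```

Emit:
{"op": "carry_out", "data": {
  "increments": [
    [[0,0,-0.04,0,0,0],[0,0,-0.1,0,0,0],[0,0,-0.17,0,0,0],[0,0,-0.23,0,0,0],[0,0,-0.26,0,0,0]]
  ]
}}

```text
clock: 4.78
tcp_pos: [0.482, 0.3019, 0.1736]
orientation: [0.0, -0.015, 1.0, -0.0]
wrist_force: [1.0, 0.5, -4.4]
finger_gap: 0.0107
grip_force: 88.0
```

Emit:
{"op": "carry_out", "data": {
  "increments": [
    [[0,0,0,0,0,0],[0,0,0,0,0,0],[0,0,0,0,0,0]]
  ]
}}

```text
clock: 5.15
tcp_pos: [0.4808, 0.3016, 0.1714]
orientation: [-0.001, -0.015, 1.0, -0.001]
wrist_force: [-0.6, -0.1, -4.2]
finger_gap: 0.0108
grip_force: 88.0
```

```bash
cat > brk.py <<'E'
from meas import *
from plan import pose
def brk(tilt=True):
    p,R=pose();print('tcp',p,'yaw',np.arctan2(*-R.as_matrix()[[1,0],0]),'zdir',R.as_matrix()[:,2])
    for n in('top','scene'):
        c=snap(n);W=world(c);z=W[...,2];L=(W-p)@R.as_matrix()*[-1,1,-1]  # local: x back, y left, z up rel. grip
        m=(abs(L[...,0]-.09)<.02)&(abs(L[...,1])<.08)&(L[...,2]>-.03)&(L[...,2]<.045)
        Q=L[m]
        f=np.polyfit(Q[:,1],Q[:,0],1);r=Q[:,0]-np.polyval(f,Q[:,1]);Q=Q[abs(r)<.006]
        A=np.c_[Q[:,1],Q[:,2],np.ones(len(Q))];co=np.linalg.lstsq(A,Q[:,0],rcond=None)[0]
        print(n,len(Q),'plate x=%.4f*y+%.4f*z+%.4f'%tuple(co),'y',Q[:,1].min(),Q[:,1].max(),'ztop',np.percentile(Q[:,2],97))
        m=(abs(L[...,0])<.095)&(abs(L[...,1])<.083)&(L[...,2]>-.05)&(L[...,2]<-.025);Q=L[m]
        if len(Q)>50:
            co=np.linalg.lstsq(np.c_[Q[:,:2],np.ones(len(Q))],Q[:,2],rcond=None)[0];print('  shelf z=%.4fx+%.4fy+%.4f'%tuple(co),'n',len(Q))
if __name__=='__main__':brk()
E
python3 brk.py
```

```text
tcp [0.4808 0.3016 0.1714] yaw 0.030096322469673212 zdir [-0.0025 -0.0011 -1.    ]
top 289 plate x=-0.0058*y+0.0366*z+0.0886 y -0.05898772637481785 0.054211392668756415 ztop 0.03216295201810165
  shelf z=-0.0013x+-0.0040y+-0.0372 n 2399
scene 1090 plate x=-0.0006*y+-0.0083*z+0.0917 y -0.058830945993018295 0.0615467260579933 ztop 0.030537285963053804
  shelf z=0.0090x+-0.0005y+-0.0372 n 2925
```

Bracket held level and square: shelf slopes are below 0.01 and the plate is within about 2 mm of nominal. Next is the pre-hook pose.

```bash
python3 -c "
from plan import *
plan([(.5364,.0117,.155,.079)])"
```

```text
from [0.4812 0.3017 0.1719] yaw 0.0301
[0.5364 0.0117 0.155  0.079 ] -> [-0.093, -0.5831, 0.034, -0.0001, -0.0003, -0.0078]
```

Emit:
{"op": "carry_out", "data": {
  "increments": [
    [[-0.006,-0.04,0.002,0,0,0],[-0.018,-0.12,0.006,0,0,-0.002],[-0.032,-0.2,0.01,0,0,-0.003],[-0.045,-0.28,0.015,0,0,-0.004],[-0.054,-0.34,0.02,0,0,-0.005]]
  ]
}}

```text
clock: 5.88
tcp_pos: [0.5138, 0.1303, 0.1628]
orientation: [0.0, -0.03, 1.0, -0.0]
wrist_force: [0.6, 0.3, -2.8]
finger_gap: 0.0104
grip_force: 88.3
```

Emit:
{"op": "carry_out", "data": {
  "increments": [
    [[-0.013,-0.08,0.005,0,0,-0.001],[-0.025,-0.15,0.009,0,0,-0.002],[-0.035,-0.21,0.013,0,0,-0.0028],[-0.039,-0.2431,0.014,0,0,-0.0028],[-0.039,-0.2431,0.014,0,0,-0.0028]]
  ]
}}

```text
clock: 6.5
tcp_pos: [0.5407, 0.0115, 0.1559]
orientation: [-0.0, -0.038, 0.999, 0.0]
wrist_force: [-0.6, 0.3, -4.4]
finger_gap: 0.0106
grip_force: 88.3
```

Emit:
{"op": "carry_out", "data": {
  "increments": [
    [[0,0,0,0,0,0],[0,0,0,0,0,0],[0,0,0,0,0,0]]
  ]
}}

```text
clock: 6.88
tcp_pos: [0.5406, 0.0136, 0.1561]
orientation: [0.0, -0.04, 0.999, 0.0]
wrist_force: [-0.3, 0.5, -3.2]
finger_gap: 0.0108
grip_force: 88.3
```

```bash
python3 brk.py; python3 -c "
from plan import *
plan([(.5364,.0117,.155,.079)])
from meas import *
c=snap('scene')
a=c['frame'][180:340,200:360];cv2.imwrite('pics/h1.png',cv2.resize(a,None,fx=3.75,fy=3.75,interpolation=cv2.INTER_CUBIC))
"
```

```text
tcp [0.5406 0.0136 0.1561] yaw 0.08047569738644383 zdir [ 0.      0.0002 -1.    ]
from [0.5406 0.0134 0.1561] yaw 0.0803
[0.5364 0.0117 0.155  0.079 ] -> [0.0087, -0.0028, 0.0021, 0.0, 0.0, 0.0002]Traceback (most recent call last):
  File "brk.py", line 15, in <module>
    if __name__=='__main__':brk()
                            ~~~^^
  File "brk.py", line 9, in brk
    f=np.polyfit(Q[:,1],Q[:,0],1);r=Q[:,0]-np.polyval(f,Q[:,1]);Q=Q[abs(r)<.006]
    raise TypeError("expected non-empty vector for x")
TypeError: expected non-empty vector for x
```

View pics/h1.png

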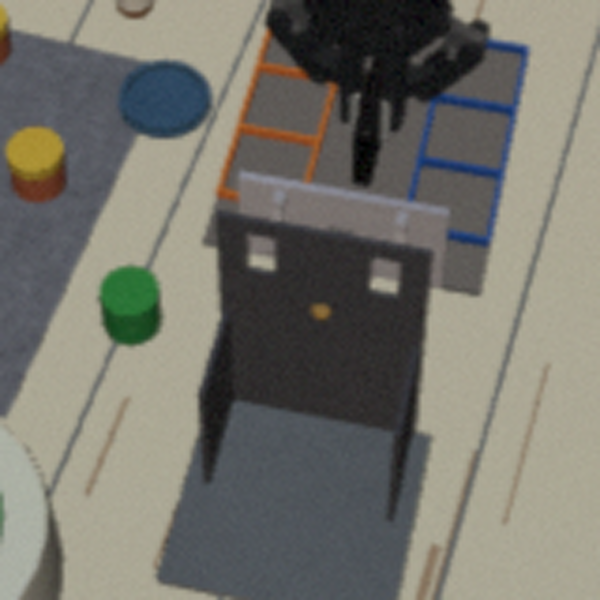

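The scene crop shows the claws at (279,203) and (400,222), lined up along the approach direction with the slots at (262,253) and (386,275). I push in.

Emit:
{"op": "carry_out", "data": {
  "increments": [
    [[-0.014,-0.002,0.0025,0,0,0],[-0.028,-0.002,0.0025,0,0,0],[-0.042,-0.002,0.0025,0,0,0],[-0.054,-0.002,0.0025,0,0,0],[-0.054,-0.002,0.0025,0,0,0]]
  ]
}}

```text
clock: 7.6
tcp_pos: [0.5683, 0.0139, 0.1546]
orientation: [0.0, -0.04, 0.999, 0.0]
wrist_force: [-0.8, 0.2, -3.0]
finger_gap: 0.0107
grip_force: 88.3
```

Emit:
{"op": "carry_out", "data": {
  "increments": [
    [[-0.004,0,0,0,0,0],[-0.008,0,0,0,0,0],[-0.012,0,0,0,0,0],[-0.012,0,0,0,0,0]]
  ]
}}

```text
clock: 8.1
tcp_pos: [0.5729, 0.0144, 0.1546]
orientation: [-0.001, -0.039, 0.999, 0.0]
wrist_force: [-3.8, -0.5, -0.9]
finger_gap: 0.0108
grip_force: 88.6
```

Emit:
{"op": "carry_out", "data": {
  "increments": [
    [[-0.004,0,0,0,0,0],[-0.006,0,0,0,0,0],[-0.006,0,0,0,0,0],[-0.006,0,0,0,0,0]]
  ]
}}

```text
clock: 8.6
tcp_pos: [0.5746, 0.0145, 0.1544]
orientation: [-0.002, -0.04, 0.999, -0.0]
wrist_force: [-9.2, -1.9, 0.8]
finger_gap: 0.0108
grip_force: 89.1
```

```bash
python3 -c "
from plan import *
s=env.get_state();print(s['tcp_pos'],s['wrist_force'],s['ft_torque'])
from meas import *
c=snap('scene')
a=c['frame'][180:340,200:360];cv2.imwrite('pics/h2.png',cv2.resize(a,None,fx=3.75,fy=3.75,interpolation=cv2.INTER_CUBIC))
"
```

```text
[0.57459472 0.01451651 0.15435723] [-9.24402594 -1.87897935  0.8476226 ] [-0.20748894  1.43657874 -0.01782602]
```

View pics/h2.png

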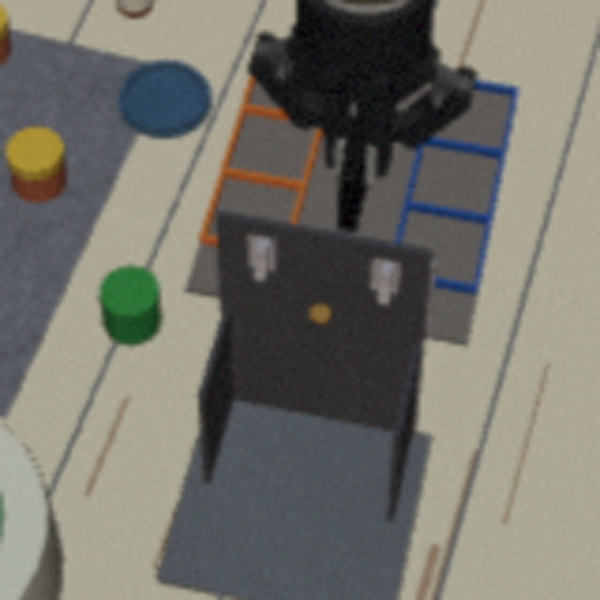

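Both claws show through the slots at (262,255) and (385,280). I push slightly further, then press down in steps.

Emit:
{"op": "carry_out", "data": {
  "increments": [
    [[-0.003,0,0,0,0,0],[-0.003,0,0,0,0,0],[-0.003,0,0,0,0,0]]
  ]
}}

```text
clock: 9.02
tcp_pos: [0.5746, 0.0145, 0.1543]
orientation: [-0.003, -0.039, 0.999, -0.0]
wrist_force: [-13.6, -1.8, 3.3]
finger_gap: 0.0106
grip_force: 89.6
```

Emit:
{"op": "carry_out", "data": {
  "increments": [
    [[0,0,0.008,0,0,0],[0,0,0.016,0,0,0],[0,0,0.024,0,0,0],[0,0,0.024,0,0,0]]
  ]
}}

```text
clock: 9.52
tcp_pos: [0.5745, 0.0148, 0.1417]
orientation: [-0.004, -0.039, 0.999, 0.0]
wrist_force: [-10.1, -1.4, -1.4]
finger_gap: 0.0106
grip_force: 88.9
```

Plate is flat on the panel and sliding down. I continue the remaining 8–9 mm.

Emit:
{"op": "carry_out", "data": {
  "increments": [
    [[0,0,0.006,0,0,0],[0,0,0.012,0,0,0],[0,0,0.018,0,0,0],[0,0,0.018,0,0,0]]
  ]
}}

```text
clock: 10.02
tcp_pos: [0.5746, 0.0148, 0.1332]
orientation: [-0.003, -0.04, 0.999, 0.0]
wrist_force: [-12.9, -2.2, 3.2]
finger_gap: 0.0108
grip_force: 89.3
```

Emit:
{"op": "carry_out", "data": {
  "increments": [
    [[0,0,0.004,0,0,0],[0,0,0.008,0,0,0],[0,0,0.008,0,0,0]]
  ]
}}

```text
clock: 10.4
tcp_pos: [0.5741, 0.0148, 0.1315]
orientation: [-0.003, -0.04, 0.999, -0.0]
wrist_force: [-21.2, -1.1, 17.7]
finger_gap: 0.0107
grip_force: 91.6
```

Emit:
{"op": "carry_out", "data": {
  "increments": [
    [[0,0,0.005,0,0,0],[0,0,0.005,0,0,0],[0,0,0.005,0,0,0]]
  ]
}}

```text
clock: 10.78
tcp_pos: [0.5739, 0.0148, 0.1308]
orientation: [-0.003, -0.04, 0.999, -0.0]
wrist_force: [-25.8, -1.5, 29.0]
finger_gap: 0.0108
grip_force: 93.9
```

```bash
python3 -c "
from plan import *
s=env.get_state();print(s['tcp_pos'],s['wrist_force'],s['ft_torque'])
from meas import *
c=snap('scene')
a=c['frame'][180:340,200:360];cv2.imwrite('pics/h3.png',cv2.resize(a,None,fx=3.75,fy=3.75,interpolation=cv2.INTER_CUBIC))
W=world(c);z=W[...,2];u=np.array([.9969,.0789]);L=(W[...,:2]-[.667,.022]);lx=L@u;ly=L@[-.0789,.9969]
for nm,x0,x1,ya,yb in(('Rtray-out',-.19,-.10,-.083,-.03),('Ltray',-.19,-.10,.03,.083),('backL',-.03,-.01,.065,.08),('backR',-.03,-.01,-.08,-.065)):
    m=(lx>x0)&(lx<x1)&(ly>ya)&(ly<yb)&(z>.07)&(z<.13);print(nm,m.sum(),np.median(z[m]))
"
```

```text
[0.5738622  0.01478564 0.13081037] [-25.78257956  -1.4998031   28.97050863] [-0.11150677  3.82193134  0.11710075]
Rtray-out 333 0.09212087675212544
Ltray 539 0.09188488960282441
backL 50 0.09379253730461079
backR 43 0.09414750563301268
```

View pics/h3.png

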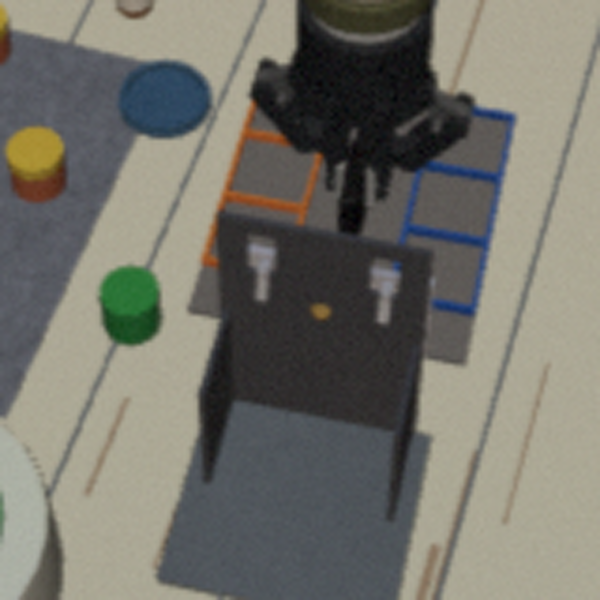

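Claws are at the slot bottoms and the shelf is at about 94 mm (home). I relax the push, then release and rise.

Emit:
{"op": "carry_out", "data": {
  "increments": [
    [[0.004,0,-0.004,0,0,0],[0.007,0,-0.006,0,0,0],[0.007,0,-0.006,0,0,0]]
  ]
}}

```text
clock: 11.2
tcp_pos: [0.574, 0.0148, 0.1314]
orientation: [-0.0, -0.04, 0.999, 0.0]
wrist_force: [-7.2, 0.2, 6.1]
finger_gap: 0.0108
grip_force: 89.8
```

Emit:
{"op": "carry_out", "data": {
  "increments": [
    [[0,0,0,0,0,0],[0,0,0,0,0,0],[0,0,0,0,0,0],[0,0,0,0,0,0]]
  ],
  "jaw": 0
}}

```text
clock: 11.7
tcp_pos: [0.575, 0.0144, 0.1303]
orientation: [0.0, -0.04, 0.999, 0.0]
wrist_force: [-0.5, 0.0, -1.1]
finger_gap: 0.0816
grip_force: 0.0
```

Emit:
{"op": "carry_out", "data": {
  "increments": [
    [[0,0,-0.05,0,0,0],[0,0,-0.12,0,0,0],[0.1,0,-0.24,0,0,0],[0.1,-0.1,-0.24,0,0,0],[0.1,-0.2,-0.24,0,0,0]]
  ]
}}

```text
clock: 12.32
tcp_pos: [0.5332, -0.0899, 0.2526]
orientation: [0.002, -0.04, 0.999, -0.001]
wrist_force: [1.2, -0.3, 0.2]
finger_gap: 0.0854
grip_force: 0.0
```

Emit:
{"op": "carry_out", "data": {
  "increments": [
    [[0,-0.12,0,0,0,0],[0,-0.24,0,0,0,0],[0,-0.3,0,0,0,0],[0,-0.3,0,0,0,0]]
  ]
}}

```text
clock: 12.82
tcp_pos: [0.5446, -0.2412, 0.2496]
orientation: [-0.0, -0.038, 0.999, 0.0]
wrist_force: [0.2, -0.4, 1.3]
finger_gap: 0.0853
grip_force: 0.0
```

```bash
cat > home.py <<'E'
from meas import *
def home():
    for n in('top','scene'):
        c=snap(n);W=world(c);z=W[...,2];L=(W[...,:2]-[.667,.022]);lx=L@[.9969,.0789];ly=L@[-.0789,.9969]
        m=(lx>-.184)&(lx<-.01)&(abs(ly)<.08)&(z>.07)&(z<.105)
        A=np.c_[lx[m]+.095,ly[m],np.ones(m.sum())];co=np.linalg.lstsq(A,z[m],rcond=None)[0];r=z[m]-A@co;k=abs(r)<.004
        co=np.linalg.lstsq(A[k],z[m][k],rcond=None)[0];print(n,'shelf slope x,y, z:',co,m.sum())
        hsv=cv2.cvtColor(c['frame'],cv2.COLOR_BGR2HSV);H,S=hsv[...,0],hsv[...,1]
        for nm,mm in(('blue',(H>100)&(H<130)&(S>120)),('orange',(H>4)&(H<18)&(S>130))):
            q=mm&(lx>-.24)&(lx<.0)&(abs(ly)<.1)&(z>.085)&(z<.115);Q=np.c_[lx[q],ly[q]].astype(np.float32)*1000
            print(' ',nm,q.sum(),cv2.minAreaRect(Q))
        print(lids(c))
if __name__=='__main__':home()
E
python3 home.py
```

```text
top shelf slope x,y, z: [0.019  0.0012 0.0938] 2964
  blue 4 ((-94.63064575195312, 37.902069091796875), (40.57176971435547, 109.6480712890625), 66.82250213623047)
  orange 30 ((-111.24515533447266, -54.52091598510742), (153.57073974609375, 48.91962814331055), 0.016144411638379097)
[[ 0.6467 -0.2284  0.039   0.6473 -0.2282  0.0354 69.    ]
 [ 0.5394 -0.4471  0.0393  0.5411 -0.4431  0.0361 64.    ]
 [ 0.4388 -0.4063  0.0393  0.4379 -0.4056  0.0339 78.    ]]
scene shelf slope x,y, z: [ 0.0182 -0.0039  0.0934] 2626
  blue 230 ((-111.49545288085938, 56.94525146484375), (159.58973693847656, 50.9167366027832), 0.2187345325946808)
  orange 295 ((-112.13359069824219, -55.394981384277344), (53.90138244628906, 158.8398895263672), 89.56044006347656)
[[  0.4416  -0.4028   0.0388   0.4409  -0.402    0.0382  97.    ]
 [  0.4518  -0.2929   0.0386   0.4517  -0.2927   0.0393 106.    ]
 [  0.5429  -0.4434   0.039    0.5425  -0.4442   0.0373 106.    ]
 [  0.5483  -0.3232   0.0384   0.5472  -0.3221   0.04   121.    ]
 [  0.5494  -0.2119   0.0389   0.5486  -0.2127   0.0394 123.    ]
 [  0.6491  -0.2281   0.0388   0.6496  -0.2282   0.0376 142.    ]
 [  0.7222   0.42     0.1493   0.722    0.4197   0.0219  50.    ]]
```

Bracket is home: the tray rims sit at the expected local offsets, with a 1° droop. Now the first pot, the yellow one at (331,216), goes to L1.

```bash
cat > go.py <<'E'
import sys
from plan import *
from meas import *
Y=.079;O=np.array([.5718,.015]);u=np.array([np.cos(Y),np.sin(Y)]);v=np.array([-u[1],u[0]])
PK={a+str(i+1):O+x*u+s*.0565*v for a,s in(('L',1),('R',-1)) for i,x in enumerate((.035,-.016,-.067))}
def pots():
    T=[lids(snap(n)) for n in('scene','top')]
    S=[r for r in T[0] if r[0]<.7]
    for r in S:
        m=[t for t in T[1] if np.hypot(*(t[3:5]-r[3:5]))<.012 and t[6]>60] if len(T[1]) else []
        p=(r[3:5]+m[0][3:5])/2 if m else r[3:5]-[.0012,0]
        print('pot',p.round(4),'z',round(r[2],4),'views',1+len(m))
def pick(x,y): plan([(x,y,.12,Y),(x,y,.029,Y),(x,y,.21,Y)])
def place(k,z=.21):
    x,y=PK[k];plan([(x,y,z,Y),(x,y,.125,Y),(x,y,z,Y)])
if sys.argv[1]=='pots':pots()
elif sys.argv[1]=='pick':pots() if len(sys.argv)>4 else 0;pick(*map(float,sys.argv[2:4]))
else:place(sys.argv[2])
E
python3 go.py pick .548 -.2122
```

```text
from [ 0.5444 -0.2385  0.2499] yaw 0.0785
[ 0.548  -0.2122  0.12    0.079 ] -> [-0.0114, 0.0517, 0.2599, 0.0001, -0.0001, -0.0001]
[ 0.548  -0.2122  0.029   0.079 ] -> [0.0, 0.0, 0.182, 0.0, 0.0, 0.0]
[ 0.548  -0.2122  0.21    0.079 ] -> [0.0, 0.0, -0.362, 0.0, 0.0, 0.0]
```

Emit:
{"op": "carry_out", "data": {
  "increments": [
    [[-0.006,0.025,0.1,0,0,0],[-0.0114,0.0517,0.2,0,0,0],[-0.0114,0.0517,0.26,0,0,0],[-0.0114,0.0517,0.26,0,0,0],[-0.0114,0.0517,0.26,0,0,0]]
  ],
  "jaw": 0.2
}}

```text
clock: 13.55
tcp_pos: [0.5492, -0.2121, 0.1218]
orientation: [0.001, -0.04, 0.999, -0.0]
wrist_force: [0.2, 0.9, 0.2]
finger_gap: 0.0687
grip_force: 0.0
```

```bash
python3 go.py pick .548 -.2122
```

```text
from [ 0.5492 -0.2121  0.1218] yaw 0.0803
[ 0.548  -0.2122  0.12    0.079 ] -> [0.0023, -0.0001, 0.0036, -0.0001, 0.0003, 0.0002]
[ 0.548  -0.2122  0.029   0.079 ] -> [0.0, 0.0, 0.182, 0.0, 0.0, 0.0]
[ 0.548  -0.2122  0.21    0.079 ] -> [0.0, 0.0, -0.362, 0.0, 0.0, 0.0]
```

Emit:
{"op": "carry_out", "data": {
  "increments": [
    [[0.002,0,0.07,0,0,0],[0.002,0,0.14,0,0,0],[0.002,0,0.1856,0,0,0],[0.002,0,0.1856,0,0,0],[0.002,0,0.1856,0,0,0]]
  ]
}}

```text
clock: 14.18
tcp_pos: [0.5488, -0.2133, 0.0295]
orientation: [0.001, -0.04, 0.999, -0.001]
wrist_force: [-0.2, 0.5, 0.5]
finger_gap: 0.0683
grip_force: 0.0
```

Emit:
{"op": "carry_out", "data": {
  "increments": [
    [[0,0,0,0,0,0],[0,0,0,0,0,0],[0,0,0,0,0,0],[0,0,0,0,0,0]]
  ],
  "jaw": 1,
  "squeeze": 40
}}

```text
clock: 14.68
tcp_pos: [0.5483, -0.2131, 0.0291]
orientation: [0.001, -0.04, 0.999, -0.001]
wrist_force: [-0.0, -0.2, 5.2]
finger_gap: 0.0368
grip_force: 39.7
```

Emit:
{"op": "carry_out", "data": {
  "increments": [
    [[0,0,-0.08,0,0,0],[0,0,-0.18,0,0,0],[0,0,-0.28,0,0,0],[0,0,-0.362,0,0,0],[0,0,-0.362,0,0,0]]
  ]
}}

```text
clock: 15.3
tcp_pos: [0.5493, -0.2137, 0.2129]
orientation: [0.003, -0.04, 0.999, -0.002]
wrist_force: [-0.4, -0.6, -1.3]
finger_gap: 0.0374
grip_force: 40.3
```

```bash
python3 go.py place L1
```

```text
from [ 0.5493 -0.2137  0.2129] yaw 0.0792
[0.6022 0.0741 0.21   0.079 ] -> [-0.1511, 0.5653, 0.0043, -0.0007, 0.0011, 0.0]
[0.6022 0.0741 0.125  0.079 ] -> [0.0, 0.0, 0.17, 0.0, 0.0, 0.0]
[0.6022 0.0741 0.21   0.079 ] -> [0.0, 0.0, -0.17, 0.0, 0.0, 0.0]
```

Emit:
{"op": "carry_out", "data": {
  "increments": [
    [[-0.02,0.07,0.004,0,0,0],[-0.05,0.17,0.004,0,0,0],[-0.08,0.28,0.004,0,0,0],[-0.11,0.38,0.004,0,0,0],[-0.13,0.48,0.004,0,0,0]]
  ]
}}

```text
clock: 15.92
tcp_pos: [0.5927, 0.0336, 0.2049]
orientation: [-0.001, -0.04, 0.999, 0.0]
wrist_force: [1.2, 0.2, -0.5]
finger_gap: 0.0367
grip_force: 40.3
```

Emit:
{"op": "carry_out", "data": {
  "increments": [
    [[-0.015,0.06,0,0,0,0],[-0.021,0.085,0,0,0,0],[-0.021,0.085,0,0,0,0],[-0.021,0.085,0,0,0,0]]
  ]
}}

```text
clock: 16.42
tcp_pos: [0.6, 0.0738, 0.2061]
orientation: [-0.0, -0.039, 0.999, -0.0]
wrist_force: [-0.5, 0.9, -0.8]
finger_gap: 0.0366
grip_force: 40.4
```

```bash
python3 go.py place L1
```

```text
from [0.6    0.0738 0.2061] yaw 0.0779
[0.6022 0.0741 0.21   0.079 ] -> [-0.0045, 0.0001, -0.0079, -0.0, -0.0001, -0.0002]
[0.6022 0.0741 0.125  0.079 ] -> [0.0, 0.0, 0.17, 0.0, 0.0, 0.0]
[0.6022 0.0741 0.21   0.079 ] -> [0.0, 0.0, -0.17, 0.0, 0.0, 0.0]
```

Emit:
{"op": "carry_out", "data": {
  "increments": [
    [[-0.0045,0,0.06,0,0,0],[-0.0045,0,0.12,0,0,0],[-0.0045,0,0.155,0,0,0],[-0.0045,0,0.163,0,0,0],[-0.0045,0,0.163,0,0,0]]
  ]
}}

```text
clock: 17.05
tcp_pos: [0.6026, 0.0743, 0.1253]
orientation: [0.0, -0.039, 0.999, -0.0]
wrist_force: [-0.2, -0.2, -1.3]
finger_gap: 0.0368
grip_force: 40.4
```

Emit:
{"op": "carry_out", "data": {
  "increments": [
    [[0,0,0.002,0,0,0],[0,0,0.002,0,0,0]]
  ]
}}

```text
clock: 17.3
tcp_pos: [0.603, 0.0751, 0.1248]
orientation: [0.001, -0.04, 0.999, -0.0]
wrist_force: [-0.4, -0.4, -0.2]
finger_gap: 0.037
grip_force: 40.4
```

Down 2 mm more, release, rise.

Emit:
{"op": "carry_out", "data": {
  "increments": [
    [[0,0,0.003,0,0,0],[0,0,0.003,0,0,0],[0,0,0.003,0,0,0]]
  ]
}}

```text
clock: 17.68
tcp_pos: [0.6024, 0.0753, 0.1225]
orientation: [0.0, -0.04, 0.999, 0.0]
wrist_force: [-0.4, -0.4, -0.9]
finger_gap: 0.0369
grip_force: 40.4
```

Emit:
{"op": "carry_out", "data": {
  "increments": [
    [[0,0,0,0,0,0],[0,0,0,0,0,0],[0,0,0,0,0,0]]
  ],
  "jaw": 0.36
}}

```text
clock: 18.05
tcp_pos: [0.6025, 0.0752, 0.1226]
orientation: [0.0, -0.04, 0.999, 0.0]
wrist_force: [-0.1, 0.3, -0.4]
finger_gap: 0.055
grip_force: 0.0
```

Emit:
{"op": "carry_out", "data": {
  "increments": [
    [[0,0,-0.05,0,0,0],[0,0,-0.11,0,0,0],[0,0,-0.17,0,0,0],[0.02,-0.1,-0.17,0,0,0],[0.04,-0.2,-0.17,0,0,0]]
  ]
}}

```text
clock: 18.68
tcp_pos: [0.5907, -0.0266, 0.2082]
orientation: [0.001, -0.041, 0.999, -0.0]
wrist_force: [0.8, -0.5, -0.1]
finger_gap: 0.0547
grip_force: 0.0
```

Emit:
{"op": "carry_out", "data": {
  "increments": [
    [[-0.02,-0.1,0,0,0,0],[-0.04,-0.2,0,0,0,0],[-0.08,-0.3,0,0,0,0],[-0.1,-0.38,0,0,0,0],[-0.1,-0.38,0,0,0,0]]
  ],
  "jaw": 0.2
}}

```text
clock: 19.3
tcp_pos: [0.6556, -0.2149, 0.2064]
orientation: [-0.0, -0.038, 0.999, -0.0]
wrist_force: [-0.4, 0.1, 0.5]
finger_gap: 0.0686
grip_force: 0.0
```

```bash
python3 go.py pick .6482 -.2284 1; python3 -c "
from meas import *
c=snap('scene');a=c['frame'][130:310,110:350];cv2.imwrite('pics/p1.png',cv2.resize(a,None,fx=3.3,fy=3.3,interpolation=cv2.INTER_CUBIC))"
```

```text
pot [ 0.5432 -0.4435] z 0.0389 views 2
pot [ 0.547  -0.3234] z 0.0384 views 1
pot [0.6008 0.0764] z 0.1308 views 2
pot [ 0.6476 -0.2279] z 0.0386 views 1
from [ 0.6549 -0.2116  0.2069] yaw 0.0783
[ 0.6482 -0.2284  0.12    0.079 ] -> [0.0159, -0.0326, 0.1738, 0.0002, -0.0001, -0.0001]
[ 0.6482 -0.2284  0.029   0.079 ] -> [0.0, 0.0, 0.182, 0.0, 0.0, 0.0]
[ 0.6482 -0.2284  0.21    0.079 ] -> [0.0, 0.0, -0.362, 0.0, 0.0, 0.0]
```

View pics/p1.png

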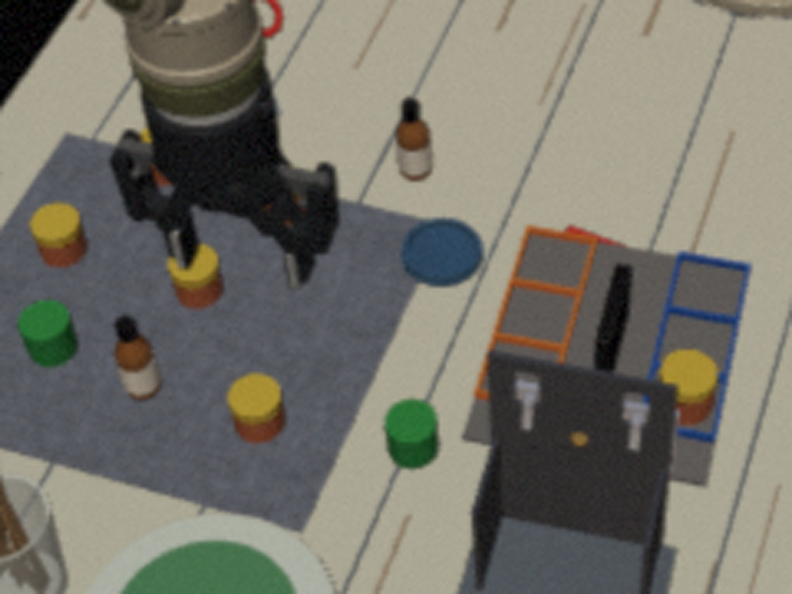

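The pot stands upright in L1 at (690,385) in the crop. Next pot A at (255,408) goes to R1.

Emit:
{"op": "carry_out", "data": {
  "increments": [
    [[0.008,-0.016,0.08,0,0,0],[0.0159,-0.0326,0.15,0,0,0],[0.0159,-0.0326,0.1738,0,0,0],[0.0159,-0.0326,0.1738,0,0,0],[0.0159,-0.0326,0.1738,0,0,0]]
  ]
}}

```text
clock: 20.08
tcp_pos: [0.6498, -0.2281, 0.1225]
orientation: [0.001, -0.04, 0.999, -0.001]
wrist_force: [0.2, -0.1, 0.3]
finger_gap: 0.0684
grip_force: 0.0
```

```bash
python3 go.py pick .6482 -.2284
```

```text
from [ 0.6498 -0.2281  0.1225] yaw 0.0801
[ 0.6482 -0.2284  0.12    0.079 ] -> [0.0032, -0.0004, 0.005, -0.0002, 0.0004, 0.0002]
[ 0.6482 -0.2284  0.029   0.079 ] -> [0.0, 0.0, 0.182, 0.0, 0.0, 0.0]
[ 0.6482 -0.2284  0.21    0.079 ] -> [0.0, 0.0, -0.362, 0.0, 0.0, 0.0]
```

Emit:
{"op": "carry_out", "data": {
  "increments": [
    [[0.003,0,0.07,0,0,0],[0.003,0,0.14,0,0,0],[0.003,0,0.187,0,0,0],[0.003,0,0.187,0,0,0],[0.003,0,0.187,0,0,0]]
  ]
}}

```text
clock: 20.7
tcp_pos: [0.6485, -0.2289, 0.0291]
orientation: [0.001, -0.04, 0.999, -0.001]
wrist_force: [-0.1, 0.4, 0.2]
finger_gap: 0.068
grip_force: 0.0
```

Emit:
{"op": "carry_out", "data": {
  "increments": [
    [[0,0,0,0,0,0],[0,0,0,0,0,0],[0,0,0,0,0,0],[0,0,0,0,0,0]]
  ],
  "jaw": 1
}}

```text
clock: 21.2
tcp_pos: [0.6483, -0.2291, 0.0289]
orientation: [0.001, -0.04, 0.999, -0.001]
wrist_force: [-0.7, -0.2, 7.0]
finger_gap: 0.0369
grip_force: 40.3
```

Emit:
{"op": "carry_out", "data": {
  "increments": [
    [[0,0,-0.08,0,0,0],[0,0,-0.18,0,0,0],[0,0,-0.28,0,0,0],[0,0,-0.362,0,0,0],[0,0,-0.362,0,0,0]]
  ]
}}

```text
clock: 21.82
tcp_pos: [0.6491, -0.2294, 0.2129]
orientation: [0.004, -0.04, 0.999, -0.002]
wrist_force: [-0.4, 0.4, -1.3]
finger_gap: 0.0365
grip_force: 40.3
```

Emit:
{"op": "carry_out", "data": {
  "increments": [
    [[0.01,0.08,0,0,0,0],[0.022,0.18,0,0,0,0],[0.035,0.29,0,0,0,0],[0.044,0.384,0,0,0,0],[0.044,0.384,0,0,0,0]]
  ]
}}

```text
clock: 22.45
tcp_pos: [0.6083, -0.0353, 0.2067]
orientation: [-0.001, -0.042, 0.999, 0.001]
wrist_force: [0.7, -1.0, -1.1]
finger_gap: 0.0368
grip_force: 40.4
```

Emit:
{"op": "carry_out", "data": {
  "increments": [
    [[0,0,0,0,0,0],[0,0,0,0,0,0]]
  ]
}}

```text
clock: 22.7
tcp_pos: [0.6101, -0.04, 0.2074]
orientation: [-0.0, -0.039, 0.999, 0.0]
wrist_force: [-0.3, 0.6, -0.6]
finger_gap: 0.0369
grip_force: 40.4
```

```bash
python3 go.py place R1
```

```text
from [ 0.6101 -0.04    0.2074] yaw 0.0777
[ 0.6111 -0.0386  0.21    0.079 ] -> [-0.0023, 0.0027, -0.0052, 0.0, -0.0001, -0.0002]
[ 0.6111 -0.0386  0.125   0.079 ] -> [0.0, 0.0, 0.17, 0.0, 0.0, 0.0]
[ 0.6111 -0.0386  0.21    0.079 ] -> [0.0, 0.0, -0.17, 0.0, 0.0, 0.0]
```

Emit:
{"op": "carry_out", "data": {
  "increments": [
    [[-0.0023,0.0027,0.06,0,0,0],[-0.0023,0.0027,0.12,0,0,0],[-0.0023,0.0027,0.155,0,0,0],[-0.0023,0.0027,0.169,0,0,0],[-0.0023,0.0027,0.169,0,0,0]]
  ]
}}

```text
clock: 23.32
tcp_pos: [0.6111, -0.0382, 0.1234]
orientation: [-0.0, -0.039, 0.999, 0.0]
wrist_force: [-0.1, -0.3, -0.1]
finger_gap: 0.0368
grip_force: 40.6
```

Emit:
{"op": "carry_out", "data": {
  "increments": [
    [[0,0,0.001,0,0,0],[0,0,0.001,0,0,0]]
  ]
}}

```text
clock: 23.58
tcp_pos: [0.6116, -0.0376, 0.1238]
orientation: [0.001, -0.039, 0.999, -0.0]
wrist_force: [-0.1, 0.2, -1.2]
finger_gap: 0.0369
grip_force: 40.6
```

Emit:
{"op": "carry_out", "data": {
  "increments": [
    [[0,0,0,0,0,0],[0,0,0,0,0,0],[0,0,0,0,0,0]]
  ],
  "jaw": 0.36
}}

```text
clock: 23.95
tcp_pos: [0.6112, -0.0374, 0.1232]
orientation: [0.0, -0.04, 0.999, 0.0]
wrist_force: [-0.2, -0.5, -0.5]
finger_gap: 0.0544
grip_force: 0.0
```

Emit:
{"op": "carry_out", "data": {
  "increments": [
    [[0,0,-0.05,0,0,0],[0,0,-0.11,0,0,0],[0,0,-0.17,0,0,0],[0.05,-0.1,-0.17,0,0,0],[0.12,-0.19,-0.17,0,0,0]]
  ]
}}

```text
clock: 24.58
tcp_pos: [0.5592, -0.1378, 0.2086]
orientation: [0.001, -0.041, 0.999, -0.0]
wrist_force: [0.7, -0.2, -0.0]
finger_gap: 0.0548
grip_force: 0.0
```

Emit:
{"op": "carry_out", "data": {
  "increments": [
    [[0.08,-0.09,0,0,0,0],[0.16,-0.18,0,0,0,0],[0.24,-0.293,0,0,0,0],[0.24,-0.293,0,0,0,0],[0.24,-0.293,0,0,0,0]]
  ],
  "jaw": 0.2
}}

```text
clock: 25.2
tcp_pos: [0.4505, -0.2927, 0.2081]
orientation: [0.0, -0.039, 0.999, 0.0]
wrist_force: [0.0, 0.4, -0.0]
finger_gap: 0.0685
grip_force: 0.0
```

```bash
python3 go.py pick .4507 -.2933 1
```

```text
pot [ 0.4401 -0.4033] z 0.0394 views 1
pot [ 0.4494 -0.2909] z 0.0385 views 1
pot [ 0.5421 -0.4423] z 0.039 views 1
pot [ 0.5481 -0.3227] z 0.0388 views 2
pot [ 0.6107 -0.0361] z 0.1312 views 2
pot [0.6    0.0761] z 0.1311 views 2
from [ 0.4513 -0.2914  0.208 ] yaw 0.0804
[ 0.4507 -0.2933  0.12    0.079 ] -> [0.0015, -0.0037, 0.176, 0.0001, 0.0, 0.0002]
[ 0.4507 -0.2933  0.029   0.079 ] -> [0.0, 0.0, 0.182, 0.0, 0.0, 0.0]
[ 0.4507 -0.2933  0.21    0.079 ] -> [0.0, 0.0, -0.362, 0.0, 0.0, 0.0]
```

Emit:
{"op": "carry_out", "data": {
  "increments": [
    [[0.002,-0.003,0.1,0,0,0],[0.002,-0.003,0.2,0,0,0],[0.002,-0.003,0.28,0,0,0],[0.002,-0.003,0.34,0,0,0],[0.002,-0.003,0.357,0,0,0]]
  ]
}}

```text
clock: 25.92
tcp_pos: [0.4495, -0.2914, 0.0276]
orientation: [-0.001, -0.041, 0.999, 0.002]
wrist_force: [-0.6, 0.5, 0.4]
finger_gap: 0.0687
grip_force: 0.0
```

Emit:
{"op": "carry_out", "data": {
  "increments": [
    [[0,0,0,0,0,0],[0,0,0,0,0,0]]
  ]
}}

```text
clock: 26.18
tcp_pos: [0.451, -0.2944, 0.0309]
orientation: [0.001, -0.04, 0.999, -0.001]
wrist_force: [0.1, -0.6, 0.4]
finger_gap: 0.0682
grip_force: 0.0
```

Emit:
{"op": "carry_out", "data": {
  "increments": [
    [[0,0,0,0,0,0],[0,0,0,0,0,0],[0,0,0,0,0,0],[0,0,0,0,0,0]]
  ],
  "jaw": 1
}}

```text
clock: 26.68
tcp_pos: [0.4504, -0.2945, 0.0307]
orientation: [0.001, -0.039, 0.999, -0.001]
wrist_force: [-0.1, 0.2, 5.7]
finger_gap: 0.0364
grip_force: 39.7
```

Emit:
{"op": "carry_out", "data": {
  "increments": [
    [[0,0,-0.08,0,0,0],[0,0,-0.18,0,0,0],[0,0,-0.28,0,0,0],[0,0,-0.36,0,0,0],[0,0,-0.36,0,0,0]]
  ]
}}

```text
clock: 27.3
tcp_pos: [0.4514, -0.2955, 0.2134]
orientation: [0.003, -0.039, 0.999, -0.003]
wrist_force: [0.5, -0.3, -0.8]
finger_gap: 0.0367
grip_force: 40.3
```

Emit:
{"op": "carry_out", "data": {
  "increments": [
    [[-0.03,0.08,0,0,0,0],[-0.066,0.18,0,0,0,0],[-0.102,0.28,0,0,0,0],[-0.14,0.38,0,0,0,0],[-0.175,0.48,0,0,0,0]]
  ]
}}

```text
clock: 27.92
tcp_pos: [0.5177, -0.0461, 0.2082]
orientation: [-0.001, -0.039, 0.999, 0.0]
wrist_force: [0.4, -0.6, 0.0]
finger_gap: 0.0364
grip_force: 40.3
```

Emit:
{"op": "carry_out", "data": {
  "increments": [
    [[-0.03,0.09,0,0,0,0],[-0.06,0.17,0,0,0,0],[-0.083,0.229,0,0,0,0],[-0.083,0.229,0,0,0,0],[-0.083,0.229,0,0,0,0]]
  ]
}}

```text
clock: 28.55
tcp_pos: [0.5497, 0.0692, 0.2085]
orientation: [-0.001, -0.04, 0.999, -0.0]
wrist_force: [-0.4, -0.1, -0.6]
finger_gap: 0.0368
grip_force: 40.4
```

```bash
python3 go.py place L2
```

```text
from [0.5497 0.0692 0.2085] yaw 0.0792
[0.5514 0.0701 0.21   0.079 ] -> [-0.0036, 0.0014, -0.003, -0.0, -0.0003, 0.0]
[0.5514 0.0701 0.125  0.079 ] -> [0.0, 0.0, 0.17, 0.0, 0.0, 0.0]
[0.5514 0.0701 0.21   0.079 ] -> [0.0, 0.0, -0.17, 0.0, 0.0, 0.0]
```

Emit:
{"op": "carry_out", "data": {
  "increments": [
    [[-0.0036,0.0014,0.06,0,0,0],[-0.0036,0.0014,0.12,0,0,0],[-0.0036,0.0014,0.155,0,0,0],[-0.0036,0.0014,0.168,0,0,0],[-0.0036,0.0014,0.168,0,0,0]]
  ]
}}

```text
clock: 29.18
tcp_pos: [0.5519, 0.0696, 0.1255]
orientation: [-0.0, -0.039, 0.999, 0.0]
wrist_force: [0.1, 0.6, 0.0]
finger_gap: 0.0368
grip_force: 40.4
```

Emit:
{"op": "carry_out", "data": {
  "increments": [
    [[0,0,0.002,0,0,0],[0,0,0.002,0,0,0]]
  ]
}}

```text
clock: 29.42
tcp_pos: [0.5527, 0.0703, 0.1253]
orientation: [0.001, -0.04, 0.999, -0.0]
wrist_force: [-0.2, -0.5, -1.6]
finger_gap: 0.0364
grip_force: 40.4
```

Emit:
{"op": "carry_out", "data": {
  "increments": [
    [[0,0,0,0,0,0],[0,0,0,0,0,0],[0,0,0,0,0,0]]
  ],
  "jaw": 0.36
}}

```text
clock: 29.8
tcp_pos: [0.5522, 0.0705, 0.1247]
orientation: [0.0, -0.04, 0.999, 0.0]
wrist_force: [-0.5, 0.1, -0.6]
finger_gap: 0.0544
grip_force: 0.0
```

Emit:
{"op": "carry_out", "data": {
  "increments": [
    [[0,0,-0.05,0,0,0],[0,0,-0.11,0,0,0],[0,0,-0.17,0,0,0],[0.01,-0.1,-0.17,0,0,0],[0.02,-0.2,-0.17,0,0,0]]
  ]
}}

```text
clock: 30.42
tcp_pos: [0.5505, -0.0305, 0.2103]
orientation: [0.001, -0.041, 0.999, -0.0]
wrist_force: [-1.4, -0.5, -0.5]
finger_gap: 0.0546
grip_force: 0.0
```

Emit:
{"op": "carry_out", "data": {
  "increments": [
    [[0.01,-0.12,0,0,0,0],[0.02,-0.24,0,0,0,0],[0.03,-0.36,0,0,0,0],[0.04,-0.48,0,0,0,0],[0.048,-0.583,0,0,0,0]]
  ],
  "jaw": 0.2
}}

```text
clock: 31.05
tcp_pos: [0.5489, -0.3249, 0.2095]
orientation: [0.0, -0.039, 0.999, -0.0]
wrist_force: [-0.2, -0.5, -0.3]
finger_gap: 0.0684
grip_force: 0.0
```

Emit:
{"op": "carry_out", "data": {
  "increments": [
    [[0,0,0,0,0,0],[0,0,0,0,0,0]]
  ]
}}

```text
clock: 31.3
tcp_pos: [0.5489, -0.3222, 0.2091]
orientation: [-0.0, -0.039, 0.999, 0.001]
wrist_force: [0.5, 0.6, 1.0]
finger_gap: 0.0681
grip_force: 0.0
```

```bash
python3 go.py pick .5478 -.323 1
```

```text
pot [ 0.4391 -0.4018] z 0.039 views 1
pot [ 0.5398 -0.4431] z 0.0386 views 1
pot [ 0.5476 -0.3232] z 0.0382 views 1
pot [0.5514 0.0708] z 0.1297 views 2
pot [ 0.6107 -0.0365] z 0.131 views 2
pot [0.6007 0.0767] z 0.1309 views 2
from [ 0.5493 -0.3211  0.2095] yaw 0.0806
[ 0.5478 -0.323   0.12    0.079 ] -> [0.0032, -0.0037, 0.1791, 0.0001, -0.0, 0.0003]
[ 0.5478 -0.323   0.029   0.079 ] -> [0.0, 0.0, 0.182, 0.0, 0.0, 0.0]
[ 0.5478 -0.323   0.21    0.079 ] -> [0.0, 0.0, -0.362, 0.0, 0.0, 0.0]
```

Emit:
{"op": "carry_out", "data": {
  "increments": [
    [[0.003,-0.003,0.1,0,0,0],[0.003,-0.003,0.2,0,0,0],[0.003,-0.003,0.28,0,0,0],[0.003,-0.003,0.34,0,0,0],[0.003,-0.003,0.362,0,0,0]]
  ]
}}

```text
clock: 32.02
tcp_pos: [0.547, -0.3216, 0.0268]
orientation: [-0.001, -0.041, 0.999, 0.001]
wrist_force: [0.2, 0.4, -0.1]
finger_gap: 0.0681
grip_force: 0.0
```

Emit:
{"op": "carry_out", "data": {
  "increments": [
    [[0,0,0,0,0,0],[0,0,0,0,0,0]]
  ]
}}

```text
clock: 32.28
tcp_pos: [0.549, -0.3245, 0.0303]
orientation: [0.001, -0.04, 0.999, -0.001]
wrist_force: [-0.1, -0.3, 0.8]
finger_gap: 0.0682
grip_force: 0.0
```

Emit:
{"op": "carry_out", "data": {
  "increments": [
    [[0,0,0,0,0,0],[0,0,0,0,0,0],[0,0,0,0,0,0],[0,0,0,0,0,0]]
  ],
  "jaw": 1
}}

```text
clock: 32.78
tcp_pos: [0.5486, -0.3247, 0.0299]
orientation: [0.001, -0.04, 0.999, -0.001]
wrist_force: [-0.5, 1.1, 5.2]
finger_gap: 0.037
grip_force: 40.1
```

Emit:
{"op": "carry_out", "data": {
  "increments": [
    [[0,0,-0.08,0,0,0],[0,0,-0.18,0,0,0],[0,0,-0.28,0,0,0],[0,0,-0.36,0,0,0],[0,0,-0.36,0,0,0]]
  ]
}}

```text
clock: 33.4
tcp_pos: [0.5495, -0.3255, 0.2129]
orientation: [0.003, -0.04, 0.999, -0.002]
wrist_force: [0.1, -0.0, -0.5]
finger_gap: 0.037
grip_force: 40.2
```

Emit:
{"op": "carry_out", "data": {
  "increments": [
    [[-0.01,0.08,0,0,0,0],[-0.022,0.18,0,0,0,0],[-0.035,0.28,0,0,0,0],[-0.047,0.38,0,0,0,0],[-0.059,0.48,0,0,0,0]]
  ]
}}

```text
clock: 34.02
tcp_pos: [0.5573, -0.0809, 0.207]
orientation: [-0.001, -0.039, 0.999, 0.0]
wrist_force: [0.8, -0.4, -0.9]
finger_gap: 0.0368
grip_force: 40.3
```

Emit:
{"op": "carry_out", "data": {
  "increments": [
    [[-0.008,0.06,0,0,0,0],[-0.01,0.077,0,0,0,0],[-0.01,0.077,0,0,0,0],[-0.01,0.077,0,0,0,0]]
  ]
}}

```text
clock: 34.52
tcp_pos: [0.5602, -0.0449, 0.2081]
orientation: [-0.0, -0.039, 0.999, -0.0]
wrist_force: [-0.2, 0.3, -1.1]
finger_gap: 0.0367
grip_force: 40.3
```

```bash
python3 go.py place R2
```

```text
from [ 0.5602 -0.0449  0.2081] yaw 0.0778
[ 0.5603 -0.0426  0.21    0.079 ] -> [-0.0007, 0.0045, -0.0038, -0.0, -0.0001, -0.0002]
[ 0.5603 -0.0426  0.125   0.079 ] -> [0.0, 0.0, 0.17, 0.0, 0.0, 0.0]
[ 0.5603 -0.0426  0.21    0.079 ] -> [0.0, 0.0, -0.17, 0.0, 0.0, 0.0]
```

Emit:
{"op": "carry_out", "data": {
  "increments": [
    [[-0.0007,0.0045,0.06,0,0,0],[-0.0007,0.0045,0.12,0,0,0],[-0.0007,0.0045,0.155,0,0,0],[-0.0007,0.0045,0.168,0,0,0],[-0.0007,0.0045,0.168,0,0,0]]
  ]
}}

```text
clock: 35.15
tcp_pos: [0.5603, -0.0423, 0.1244]
orientation: [-0.0, -0.039, 0.999, 0.0]
wrist_force: [-0.1, -0.7, 0.6]
finger_gap: 0.0369
grip_force: 40.3
```

Emit:
{"op": "carry_out", "data": {
  "increments": [
    [[0,0,0.004,0,0,0],[0,0,0.004,0,0,0]]
  ]
}}

```text
clock: 35.4
tcp_pos: [0.5608, -0.0417, 0.1232]
orientation: [0.001, -0.04, 0.999, -0.0]
wrist_force: [-0.0, 0.3, -0.6]
finger_gap: 0.0368
grip_force: 40.3
```

Emit:
{"op": "carry_out", "data": {
  "increments": [
    [[0,0,0,0,0,0],[0,0,0,0,0,0],[0,0,0,0,0,0]]
  ],
  "jaw": 0.36
}}

```text
clock: 35.78
tcp_pos: [0.5605, -0.0414, 0.1227]
orientation: [0.0, -0.04, 0.999, 0.0]
wrist_force: [-0.4, -0.1, 0.4]
finger_gap: 0.0545
grip_force: 0.0
```

Emit:
{"op": "carry_out", "data": {
  "increments": [
    [[0,0,-0.05,0,0,0],[0,0,-0.11,0,0,0],[0,0,-0.17,0,0,0],[0.04,-0.1,-0.17,0,0,0],[0.08,-0.19,-0.17,0,0,0]]
  ]
}}

```text
clock: 36.4
tcp_pos: [0.5282, -0.1402, 0.2082]
orientation: [0.001, -0.04, 0.999, -0.0]
wrist_force: [-0.3, -1.2, 0.0]
finger_gap: 0.0548
grip_force: 0.0
```

Emit:
{"op": "carry_out", "data": {
  "increments": [
    [[0.045,-0.11,0,0,0,0],[0.09,-0.22,0,0,0,0],[0.135,-0.33,0,0,0,0],[0.18,-0.43,0,0,0,0],[0.217,-0.509,0,0,0,0]]
  ],
  "jaw": 0.2
}}

```text
clock: 37.02
tcp_pos: [0.439, -0.4038, 0.2075]
orientation: [0.0, -0.039, 0.999, -0.0]
wrist_force: [1.5, -0.2, -0.2]
finger_gap: 0.0684
grip_force: 0.0
```

Emit:
{"op": "carry_out", "data": {
  "increments": [
    [[0,0,0,0,0,0],[0,0,0,0,0,0],[0,0,0,0,0,0]]
  ]
}}

```text
clock: 37.4
tcp_pos: [0.4404, -0.4004, 0.2075]
orientation: [-0.0, -0.04, 0.999, 0.0]
wrist_force: [0.2, 0.4, 0.9]
finger_gap: 0.0687
grip_force: 0.0
```

```bash
python3 go.py pick .4395 -.403 1
```

```text
pot [ 0.4393 -0.4036] z 0.0391 views 1
pot [ 0.5432 -0.4443] z 0.0386 views 2
pot [ 0.5594 -0.0396] z 0.1298 views 2
pot [0.5514 0.0709] z 0.1302 views 2
pot [ 0.6102 -0.0358] z 0.1312 views 2
pot [0.6002 0.0763] z 0.1308 views 2
from [ 0.4406 -0.4004  0.2077] yaw 0.0811
[ 0.4395 -0.403   0.12    0.079 ] -> [0.0026, -0.0049, 0.1754, 0.0, 0.0, 0.0003]
[ 0.4395 -0.403   0.029   0.079 ] -> [0.0, 0.0, 0.182, 0.0, 0.0, 0.0]
[ 0.4395 -0.403   0.21    0.079 ] -> [0.0, 0.0, -0.362, 0.0, 0.0, 0.0]
```

Emit:
{"op": "carry_out", "data": {
  "increments": [
    [[0.002,-0.004,0.1,0,0,0],[0.002,-0.004,0.2,0,0,0],[0.002,-0.004,0.28,0,0,0],[0.002,-0.004,0.34,0,0,0],[0.002,-0.004,0.358,0,0,0]]
  ]
}}

```text
clock: 38.12
tcp_pos: [0.4385, -0.4017, 0.0266]
orientation: [-0.001, -0.04, 0.999, 0.002]
wrist_force: [-0.3, -0.0, 0.1]
finger_gap: 0.0685
grip_force: 0.0
```

Emit:
{"op": "carry_out", "data": {
  "increments": [
    [[0,0,0,0,0,0],[0,0,0,0,0,0]]
  ]
}}

```text
clock: 38.38
tcp_pos: [0.4401, -0.4045, 0.0301]
orientation: [0.001, -0.04, 0.999, -0.001]
wrist_force: [-0.8, -0.0, 0.4]
finger_gap: 0.0685
grip_force: 0.0
```

Emit:
{"op": "carry_out", "data": {
  "increments": [
    [[0,0,0,0,0,0],[0,0,0,0,0,0],[0,0,0,0,0,0],[0,0,0,0,0,0]]
  ],
  "jaw": 1
}}

```text
clock: 38.88
tcp_pos: [0.4397, -0.4044, 0.0298]
orientation: [0.001, -0.04, 0.999, -0.001]
wrist_force: [-0.0, 0.9, 6.2]
finger_gap: 0.0369
grip_force: 40.1
```

Emit:
{"op": "carry_out", "data": {
  "increments": [
    [[0,0,-0.08,0,0,0],[0,0,-0.18,0,0,0],[0,0,-0.28,0,0,0],[0,0,-0.36,0,0,0],[0,0,-0.36,0,0,0]]
  ]
}}

```text
clock: 39.5
tcp_pos: [0.4405, -0.4054, 0.2126]
orientation: [0.002, -0.04, 0.999, -0.003]
wrist_force: [0.1, -0.3, -1.0]
finger_gap: 0.0369
grip_force: 40.2
```

Emit:
{"op": "carry_out", "data": {
  "increments": [
    [[-0.017,0.08,0,0,0,0],[-0.038,0.18,0,0,0,0],[-0.06,0.28,0,0,0,0],[-0.083,0.39,0,0,0,0],[-0.106,0.5,0,0,0,0]]
  ]
}}

```text
clock: 40.12
tcp_pos: [0.4714, -0.1484, 0.2071]
orientation: [-0.001, -0.039, 0.999, 0.001]
wrist_force: [0.9, -0.3, -0.3]
finger_gap: 0.0369
grip_force: 40.3
```

Emit:
{"op": "carry_out", "data": {
  "increments": [
    [[-0.023,0.11,0,0,0,0],[-0.046,0.22,0,0,0,0],[-0.068,0.32,0,0,0,0],[-0.085,0.4,0,0,0,0],[-0.09,0.425,0,0,0,0]]
  ]
}}

```text
clock: 40.75
tcp_pos: [0.4994, 0.0671, 0.2072]
orientation: [-0.001, -0.041, 0.999, 0.0]
wrist_force: [0.2, -0.6, 0.1]
finger_gap: 0.0367
grip_force: 40.3
```

Emit:
{"op": "carry_out", "data": {
  "increments": [
    [[0,0,0,0,0,0],[0,0,0,0,0,0],[0,0,0,0,0,0]]
  ]
}}

```text
clock: 41.12
tcp_pos: [0.5002, 0.0638, 0.2084]
orientation: [-0.0, -0.039, 0.999, -0.0]
wrist_force: [0.2, 0.1, -0.6]
finger_gap: 0.0366
grip_force: 40.3
```

```bash
python3 go.py place L3
```

```text
from [0.5002 0.0638 0.2084] yaw 0.0771
[0.5006 0.066  0.21   0.079 ] -> [-0.0009, 0.0043, -0.0031, -0.0, -0.0, -0.0003]
[0.5006 0.066  0.125  0.079 ] -> [0.0, 0.0, 0.17, 0.0, 0.0, 0.0]
[0.5006 0.066  0.21   0.079 ] -> [0.0, 0.0, -0.17, 0.0, 0.0, 0.0]
```

Emit:
{"op": "carry_out", "data": {
  "increments": [
    [[-0.0009,0.0043,0.06,0,0,0],[-0.0009,0.0043,0.12,0,0,0],[-0.0009,0.0043,0.155,0,0,0],[-0.0009,0.0043,0.17,0,0,0],[-0.0009,0.0043,0.17,0,0,0]]
  ]
}}

```text
clock: 41.75
tcp_pos: [0.5005, 0.0667, 0.1235]
orientation: [-0.0, -0.039, 0.999, 0.0]
wrist_force: [-0.5, 0.4, -0.1]
finger_gap: 0.0371
grip_force: 40.3
```

Emit:
{"op": "carry_out", "data": {
  "increments": [
    [[0,0,0.005,0,0,0],[0,0,0.005,0,0,0]]
  ]
}}

```text
clock: 42.0
tcp_pos: [0.501, 0.0672, 0.1216]
orientation: [0.001, -0.04, 0.999, -0.0]
wrist_force: [0.1, 0.9, -0.1]
finger_gap: 0.0367
grip_force: 40.3
```

Emit:
{"op": "carry_out", "data": {
  "increments": [
    [[0,0,0,0,0,0],[0,0,0,0,0,0],[0,0,0,0,0,0]]
  ],
  "jaw": 0.36
}}

```text
clock: 42.38
tcp_pos: [0.5006, 0.0673, 0.1212]
orientation: [0.0, -0.04, 0.999, 0.0]
wrist_force: [-0.4, -0.2, -0.8]
finger_gap: 0.0546
grip_force: 0.0
```

Emit:
{"op": "carry_out", "data": {
  "increments": [
    [[0,0,-0.05,0,0,0],[0,0,-0.11,0,0,0],[0,0,-0.17,0,0,0],[0,-0.1,-0.17,0,0,0],[0,-0.2,-0.17,0,0,0]]
  ]
}}

```text
clock: 43.0
tcp_pos: [0.509, -0.033, 0.2068]
orientation: [0.001, -0.041, 0.999, -0.0]
wrist_force: [0.1, 0.3, -0.5]
finger_gap: 0.0546
grip_force: 0.0
```

Emit:
{"op": "carry_out", "data": {
  "increments": [
    [[0,-0.12,0,0,0,0],[0,-0.24,0,0,0,0],[0,-0.36,0,0,0,0],[0,-0.48,0,0,0,0],[0,-0.6,0,0,0,0]]
  ],
  "jaw": 0.2
}}

```text
clock: 43.62
tcp_pos: [0.5321, -0.3335, 0.2061]
orientation: [0.0, -0.04, 0.999, 0.0]
wrist_force: [0.8, 0.3, -0.5]
finger_gap: 0.0683
grip_force: 0.0
```

Emit:
{"op": "carry_out", "data": {
  "increments": [
    [[-0.002,-0.11,0,0,0,0],[-0.003,-0.2,0,0,0,0],[-0.003,-0.222,0,0,0,0],[-0.003,-0.222,0,0,0,0],[-0.003,-0.222,0,0,0,0]]
  ]
}}

```text
clock: 44.25
tcp_pos: [0.5426, -0.4405, 0.2062]
orientation: [-0.0, -0.04, 0.999, 0.0]
wrist_force: [-1.2, 0.3, 0.5]
finger_gap: 0.0684
grip_force: 0.0
```

```bash
python3 go.py pick .5425 -.4435 1
```

```text
pot [ 0.5415 -0.4407] z 0.0385 views 1
pot [0.4999 0.0675] z 0.1287 views 2
pot [ 0.5583 -0.0425] z 0.1296 views 2
pot [0.5506 0.0706] z 0.1294 views 2
pot [ 0.6102 -0.0361] z 0.1311 views 2
pot [0.6006 0.0765] z 0.131 views 2
from [ 0.5428 -0.4404  0.2066] yaw 0.0808
[ 0.5425 -0.4435  0.12    0.079 ] -> [0.0011, -0.0061, 0.1731, 0.0, 0.0, 0.0003]
[ 0.5425 -0.4435  0.029   0.079 ] -> [0.0, 0.0, 0.182, 0.0, 0.0, 0.0]
[ 0.5425 -0.4435  0.21    0.079 ] -> [0.0, 0.0, -0.362, 0.0, 0.0, 0.0]
```

Emit:
{"op": "carry_out", "data": {
  "increments": [
    [[0.001,-0.005,0.1,0,0,0],[0.001,-0.005,0.2,0,0,0],[0.001,-0.005,0.28,0,0,0],[0.001,-0.005,0.34,0,0,0],[0.001,-0.005,0.356,0,0,0]]
  ]
}}

```text
clock: 44.98
tcp_pos: [0.5412, -0.4422, 0.026]
orientation: [-0.001, -0.04, 0.999, 0.002]
wrist_force: [0.3, 0.0, 0.7]
finger_gap: 0.0682
grip_force: 0.0
```

Emit:
{"op": "carry_out", "data": {
  "increments": [
    [[0,0,0,0,0,0],[0,0,0,0,0,0]]
  ]
}}

```text
clock: 45.22
tcp_pos: [0.5432, -0.4453, 0.0302]
orientation: [0.001, -0.04, 0.999, -0.001]
wrist_force: [-0.7, 0.6, -0.8]
finger_gap: 0.0682
grip_force: 0.0
```

Emit:
{"op": "carry_out", "data": {
  "increments": [
    [[0,0,0,0,0,0],[0,0,0,0,0,0],[0,0,0,0,0,0],[0,0,0,0,0,0]]
  ],
  "jaw": 1
}}

```text
clock: 45.72
tcp_pos: [0.5428, -0.4452, 0.0295]
orientation: [0.001, -0.04, 0.999, -0.001]
wrist_force: [-0.5, 0.2, 6.7]
finger_gap: 0.0368
grip_force: 40.3
```

Emit:
{"op": "carry_out", "data": {
  "increments": [
    [[0,0,-0.08,0,0,0],[0,0,-0.18,0,0,0],[0,0,-0.28,0,0,0],[0,0,-0.36,0,0,0],[0,0,-0.36,0,0,0]]
  ]
}}

```text
clock: 46.35
tcp_pos: [0.5435, -0.446, 0.2126]
orientation: [0.003, -0.04, 0.999, -0.003]
wrist_force: [0.2, -0.3, -0.9]
finger_gap: 0.0368
grip_force: 40.3
```

Emit:
{"op": "carry_out", "data": {
  "increments": [
    [[0,0.08,0,0,0,0],[0,0.18,0,0,0,0],[0,0.28,0,0,0,0],[0,0.39,0,0,0,0],[0,0.5,0,0,0,0]]
  ]
}}

```text
clock: 46.98
tcp_pos: [0.5212, -0.1933, 0.2063]
orientation: [-0.001, -0.039, 0.999, 0.001]
wrist_force: [0.4, 0.4, -0.8]
finger_gap: 0.0369
grip_force: 40.4
```

Emit:
{"op": "carry_out", "data": {
  "increments": [
    [[0.002,0.11,0,0,0,0],[0.003,0.2,0,0,0,0],[0.003,0.27,0,0,0,0],[0.003,0.296,0,0,0,0],[0.003,0.296,0,0,0,0]]
  ]
}}

```text
clock: 47.6
tcp_pos: [0.5088, -0.0475, 0.2073]
orientation: [-0.001, -0.04, 0.999, 0.0]
wrist_force: [0.4, -0.3, -0.8]
finger_gap: 0.0367
grip_force: 40.4
```

Emit:
{"op": "carry_out", "data": {
  "increments": [
    [[0,0,0,0,0,0],[0,0,0,0,0,0]]
  ]
}}

```text
clock: 47.85
tcp_pos: [0.5094, -0.0491, 0.2078]
orientation: [-0.0, -0.039, 0.999, -0.0]
wrist_force: [-0.0, 0.3, -0.9]
finger_gap: 0.037
grip_force: 40.4
```

```bash
python3 go.py place R3
```

```text
from [ 0.5094 -0.0491  0.2078] yaw 0.0774
[ 0.5095 -0.0466  0.21    0.079 ] -> [-0.0006, 0.0049, -0.0044, -0.0, -0.0, -0.0003]
[ 0.5095 -0.0466  0.125   0.079 ] -> [0.0, 0.0, 0.17, 0.0, 0.0, 0.0]
[ 0.5095 -0.0466  0.21    0.079 ] -> [0.0, 0.0, -0.17, 0.0, 0.0, 0.0]
```

Emit:
{"op": "carry_out", "data": {
  "increments": [
    [[-0.0006,0.0045,0.06,0,0,0],[-0.0006,0.0045,0.12,0,0,0],[-0.0006,0.0045,0.155,0,0,0],[-0.0006,0.0045,0.17,0,0,0],[-0.0006,0.0045,0.17,0,0,0]]
  ]
}}

```text
clock: 48.48
tcp_pos: [0.5093, -0.0461, 0.1229]
orientation: [-0.0, -0.039, 0.999, 0.0]
wrist_force: [-0.7, 0.1, -0.1]
finger_gap: 0.0366
grip_force: 40.4
```

Emit:
{"op": "carry_out", "data": {
  "increments": [
    [[0,0,0.004,0,0,0],[0,0,0.004,0,0,0]]
  ]
}}

```text
clock: 48.72
tcp_pos: [0.5098, -0.0458, 0.1217]
orientation: [0.001, -0.04, 0.999, -0.0]
wrist_force: [-0.3, 0.1, -1.0]
finger_gap: 0.0368
grip_force: 40.4
```

Emit:
{"op": "carry_out", "data": {
  "increments": [
    [[0,0,0,0,0,0],[0,0,0,0,0,0],[0,0,0,0,0,0]]
  ],
  "jaw": 0.36
}}

```text
clock: 49.1
tcp_pos: [0.5094, -0.0457, 0.1212]
orientation: [0.0, -0.04, 0.999, -0.0]
wrist_force: [0.1, 0.4, 0.1]
finger_gap: 0.0546
grip_force: 0.0
```

Emit:
{"op": "carry_out", "data": {
  "increments": [
    [[0,0,-0.05,0,0,0],[0,0,-0.11,0,0,0],[0,0,-0.2,0,0,0],[0,-0.1,-0.2,0,0,0],[0,-0.2,-0.2,0,0,0]]
  ]
}}

```text
clock: 49.72
tcp_pos: [0.5179, -0.1461, 0.2222]
orientation: [0.001, -0.041, 0.999, -0.001]
wrist_force: [0.8, -0.0, -0.2]
finger_gap: 0.0548
grip_force: 0.0
```

Emit:
{"op": "carry_out", "data": {
  "increments": [
    [[0.05,-0.1,0,0,0,0],[0.1,-0.2,0,0,0,0],[0.14,-0.3,0,0,0,0],[0.14,-0.4,0,0,0,0],[0.14,-0.4,0,0,0,0]]
  ]
}}

```text
clock: 50.35
tcp_pos: [0.4629, -0.3538, 0.2205]
orientation: [0.0, -0.037, 0.999, -0.0]
wrist_force: [-0.4, 0.4, 0.0]
finger_gap: 0.0546
grip_force: 0.0
```

```bash
python3 home.py; python3 -c "
from meas import *
c=snap('scene');a=c['frame'][130:310,110:350];cv2.imwrite('pics/end.png',cv2.resize(a,None,fx=3.3,fy=3.3,interpolation=cv2.INTER_CUBIC))"
```

```text
top shelf slope x,y, z: [ 0.0223 -0.0011  0.0935] 2082
  blue 3 ((-86.14163208007812, 34.35310745239258), (101.14219665527344, 0.20888802409172058), 0.6983849406242371)
  orange 36 ((-111.25489044189453, -9.40997314453125), (153.0088653564453, 139.3224334716797), 0.09556718170642853)
[[  0.6107  -0.0363   0.1318   0.611   -0.0361   0.0382 107.    ]
 [  0.5994   0.0756   0.1317   0.5993   0.0758   0.0347  97.    ]
 [  0.5574  -0.0425   0.1306   0.558   -0.0423   0.0369  96.    ]
 [  0.5496   0.0715   0.1317   0.5498   0.0703   0.0354  85.    ]
 [  0.508   -0.0442   0.1292   0.5085  -0.0442   0.0379 107.    ]
 [  0.4974   0.0672   0.1298   0.4978   0.0674   0.035  106.    ]]
scene shelf slope x,y, z: [ 0.0251 -0.0026  0.0933] 1429
  blue 109 ((-109.46772766113281, 56.85347366333008), (155.30209350585938, 51.20035171508789), 0.1653495579957962)
  orange 395 ((-112.67460632324219, -2.7293243408203125), (159.1045684814453, 158.4330596923828), 0.3792286515235901)
[[  0.5111  -0.0442   0.1288   0.5104  -0.0443   0.0386 137.    ]
 [  0.5014   0.0682   0.1287   0.5013   0.0678   0.038  135.    ]
 [  0.5586  -0.0421   0.1294   0.5594  -0.0426   0.0401 163.    ]
 [  0.5525   0.0714   0.1293   0.5526   0.0701   0.0412 175.    ]
 [  0.608   -0.0363   0.1308   0.6093  -0.0358   0.0385 136.    ]
 [  0.6008   0.077    0.1306   0.6014   0.0767   0.0397 174.    ]
 [  0.7224   0.4212   0.1493   0.7215   0.4213   0.0221  56.    ]]
```

View pics/end.png

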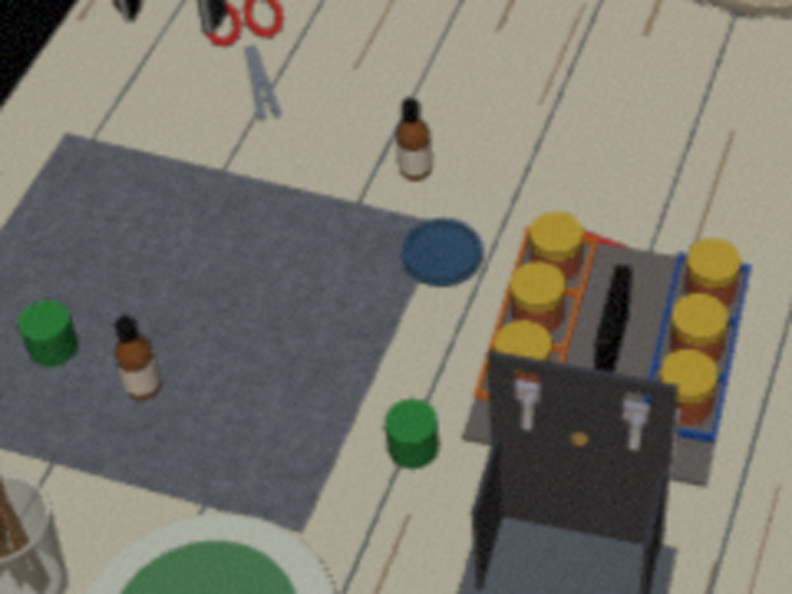

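The end view shows three upright pots in each tray, the dish empty and the bystanders untouched. The shelf height at the plate matches fully home.

```bash
python3 -c "
from workcell import env
print(env.hand_in())"
```

```text
the job is handed in; nothing more can be done
None
```

I hooked the bracket, pressed it fully home and let go, then stood all six pots upright, three per tray, dealt left tray first and from back to front. With none left over the dish stays empty, and the job is handed in; the catch itself wasn't visible, so that it locked is judged from the bracket's measured height.

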